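Put the specimens away in the pedal-lid case

TASK

First slide the flat wooden slide box out from under the pedal and across the bench, without lifting it, until it lies inside its white tape outline, squarely. Then press the pedal all the way down so that the lid of the case stands open, put every specimen tin and small specimen box that is out on the bench upright on the floor of the case, side by side and not stacked, and ease the pedal fully back up so that the lid closes without slamming. Leave the jar, the roll and the cup where they are.

Things in the scene. Friction and masses are not known exactly. Their poses are not given: they have to be found in the camera images.
- case: Open-topped ribbed off-white plastic storage case, fixed to the bench, 260 (x) x 170 (y) x 70 mm high, walls and floor 5 mm thick. Origin at the centre of its underside, on the bench top; z up. The pedal sticks out of its -y side, the lid is hinged along the top of its +y side. Its place and yaw vary.
- lid (a joint): Flat aluminium lid of the case, 260 x 170 x 5 mm, 0.1 kg, linked to the pedal (lid angle = 4.6 x pedal angle). 0 = shut flat on the rim, 1.66 rad = fully open, standing up just past vertical along the +y side of the case.
- pedal (a joint): Pedal lever, angle in rad: 0 = fully up (lid shut), 0.36 = fully down against its stop (lid open). No return spring: a friction brake holds pedal and lid wherever they are left. Pressing down on the tread takes about 8 to 14 N, lifting it back 3 to 10 N. The tread swings in an arc of 95 mm radius about the pivot.
- tread (a point): Centre of the pedal's tread, a black rubber block 44 mm wide (case x) x 40 mm (case y) x 20 mm thick at the end of two thin steel arms, 94 mm out from the pivot. The arms rise outward by 0.17 rad when the pedal is up (tread centre 66 mm above the bench) and fall by 0.19 rad when it is down (32 mm). Can be pressed from above and gripped from above across its 44 mm width. Turns with the pedal.
- pivot (a point): Middle of the pedal's hinge axis, which runs along the case's x, 6 mm outside the -y wall and 50 mm above the bench.
- slidebox_center (a point): Centre (19 mm above its underside) of the flat closed wooden slide box, 150 (x) x 100 (y) x 38 mm high, about 0.6 kg, sliding on the bench; too broad to grip. At the start one of its long sides reaches in under the raised tread, so that the pedal cannot go fully down.
- spot: Rectangle of thin white tape on the bench, the slide box's parking place: inside measure 180 (x) x 130 (y) mm, tape 10 mm wide. Origin at its centre on the bench. Nothing stands up from it.
- tin1_center (a point): Centre (18 mm above its underside) of a closed round metal specimen tin, 46 mm diameter, 36 mm high, about 80 g, standing on the bench to the right of the tape outline. May be absent.
- tin2_center (a point): Centre (18 mm above its underside) of a closed round metal specimen tin, 46 mm diameter, 36 mm high, about 80 g, standing on the bench to the right of the tape outline. May be absent.
- tin3_center (a point): Centre (18 mm above its underside) of a closed round metal specimen tin, 46 mm diameter, 36 mm high, about 80 g, standing on the bench to the right of the tape outline. May be absent.
- woodbox1_center (a point): Centre (18 mm above its underside) of a closed square wooden specimen box, 44 x 44 x 36 mm high, about 70 g, its sides along its x and y, standing on the bench to the right of the tape outline. May be absent.
- woodbox2_center (a point): Centre (18 mm above its underside) of a closed square wooden specimen box, 44 x 44 x 36 mm high, about 70 g, its sides along its x and y, standing on the bench to the right of the tape outline. May be absent.
- jar: Bystander: glass jar with a steel cap, 64 mm diameter, 100 mm high; origin at the centre of its underside. Leave alone.
- taperoll: Bystander: cardboard roll core lying flat, 90 mm across, 25 mm high; origin at the centre of its underside. Leave alone.
- cup: Bystander: white ceramic cup, 72 mm rim, 85 mm high; origin at the centre of its underside. Leave alone.
Not all that is in view belongs to the job. What is shaped like the part that bears woodbox1_center but green or turquoise is not meant.

How it is judged:
By the outcome, as a careful person would: the job done as asked, in the order asked, and still so for the second after the job is handed in, with the robot touching nothing.
Of tin1, tin2, tin3, woodbox1, woodbox2 only 3 to 5 are there at a start; the rules pass over those that are not, and their reading is None.
At some moment in a run one of tin1, tin2, tin3, woodbox1, woodbox2, slidebox may be knocked a few centimetres aside while the robot is not near it.
It also fails if it takes over 210 s, if anything falls off the work surface, if the arm or the gripper's body presses on something with over 40 N, if the wrist force passes 120 N, or if a joint passes its speed limit or range.

ROBOT

A 6-joint arm with a two-finger parallel gripper is mounted at the origin on the work surface. World frame = base frame: x ahead of the robot, y to its left, z up, the work surface at z = 0. Lengths are in mm, angles in degrees, forces in N, time in s.
With the tool pointing down it reaches from about 300 to 1000 mm from the base axis. Payload 5.1 kg.
Tool frame: the origin (TCP) lies on the centre line of the jaws, within the pads' length; the fingertips stand 8 mm ahead of it and the grasp point (between the pads) lies 11 mm behind it; x points along the fingers, y is the direction in which the jaws open and shut, and the axes are right-handed (so a half turn about x gives the same grasp; the last joint's range is limited). The gripper opens to 95 mm and grips with 3 to 60 N. Pads are 20 mm wide; open, the fingers measure 119 mm over their backs; the gripper's body (75 mm by 180 mm) begins 59 mm behind the grasp point.
Start: joints at [60.298, 7.093, 94.555, -0, 78.352, -4.733], TCP at [274.407, 589.225, 222.656] pointing down, gripper open.
Joint ranges: [-149.61, 149.61], [-58.7, 133.49], [1.44, 155.28], [-77.14, 257.14], [18.33, 153.61], [-166.67, 166.67]. Speed limits (degrees/s): [147.25, 147.25, 180, 180, 180, 180].

INTERFACE

Orientations are given as a 3x3 rotation matrix whose columns are the frame's x, y, z axes.
In Python, from bench import manip gives the robot as it stands.
- The arm moves only by the tool carry_out, never from a script. Its argument "commands" is a list that holds one entry, the list of rows, each a list of 7 numbers: the shift along the tool's x, y, z in m, then the turn, a rotation vector about the tool's x, y, z in rad, then the opening, from -1 (shut) to 1 (fully open). A call has exactly 10 rows; each row shifts and turns the commanded pose from where the row before left it, along the tool's axes as they then stand; what a row does not reach is not made up. A row lasts 1/8 s, in which the tool goes at most 62.5 mm and 10.7 degrees, less where a joint would pass 70% of its speed; a pose out of reach is approached as far as the arm can. A call is refused whole if a number of a shift passes 0.0625 or a number of a turn 0.188, either way. A call with a gripper value outside its range is refused whole. The fingers move at their own pace and stop on an object; "newtons" is the grip in N (left out, the last holds). Time passes only in rows, so rows that do not move let the fingers close, or fill a call up. It gives the time, the measured TCP pose, the force and the opening at its end, in the units of the state.
- manip.get_state(): the state, without advancing time (a new reading comes with each control period).
- manip.read_camera(name): name is "scene" or "top" or "wrist"; returns the picture (384x512x3 uint8, blue, green, red); there is no depth.
- manip.get_calibration(name): a dict with "vfov" (degrees; the focal length in pixels is half the picture's height over the tangent of half this angle, whatever the lens; pixels are square), "cx", "cy" (the principal point, pixels), "k1" (the pictures are not rectified: a ray, as slopes to the right and down, at radius r is drawn at 1 + k1 r^2 times it, then the intrinsics apply), "R" (3x3) and "t" (3): a world point X has camera coordinates R X + t. Camera axes: x right, y down, z forward; pixel columns grow to the right and rows downward; lengths in mm; the calibration is good to about 2 mm. A picture is of the moment at which its call begins: read the wrist's pose just before it. get_calibration takes no time and is no camera call; for the wrist camera it gives the pose at the moment of the call.
- manip.job_done(): hands the job in, once; it reports no verdict.
The state is a dict: "time_s": time; "qpos": joint angles; "joint_velocities": joint speeds; "effort": joint torques, N m; "ee_pos": TCP position; "eef_rot": TCP orientation; "ft_force": force on the tool from outside, world axes, zero at the start; "torque": the same for the moment, N m; "gripper_width": opening from 0.0 (shut) to 1.0 (fully open).
Only numpy, scipy, OpenCV 4.12 (cv2) and the standard library are available. Lean on these libraries where they do the work, as an engineer would, in place of code of your own. Each camera call takes 0.05 s, during which the arm holds its last target.

## Working session

There is one attempt and no reset: what is moved stays moved. The work goes in short steps, Python scripts to look and compute and a tool call to move; the robot and the scene stay as the last step left them, time stands still between calls to the robot, and variables do not carry over. Pictures are saved under pics/ and viewed, and the job is handed in when it is done.

Besides the shell and the picture viewer there is one more tool, called as a command line: name --argument value ..., lists and objects as JSON in quotes. carry_out: Moves the arm, as the interface text tells. Its arguments: {"type":"object","properties":{"commands":{"type":"array","items":{"type":"array","items":{"type":"array","items":{"type":"number"}}}},"newtons":{"type":"number"}},"required":["commands"]}

```bash
mkdir -p pics; ls; cat > h.py <<'E'
import numpy as np, cv2
from bench import manip
def K(c):
    f=192/np.tan(np.radians(c["vfov"])/2); return f
def proj(c,X):
    X=np.atleast_2d(X).astype(float); p=X@np.array(c["R"]).T+np.array(c["t"]); s=p[:,:2]/p[:,2:]
    r2=(s**2).sum(1,keepdims=True); s=s*(1+c["k1"]*r2); return s*K(c)+[c["cx"],c["cy"]]
def ray(c,uv):
    uv=np.atleast_2d(uv).astype(float); d=(uv-[c["cx"],c["cy"]])/K(c); s=d.copy()
    for _ in range(30): s=d/(1+c["k1"]*(s**2).sum(1,keepdims=True))
    R=np.array(c["R"]);t=np.array(c["t"]); D=np.c_[s,np.ones(len(s))]@R; return -R.T@t, D
def onz(c,uv,z):
    o,D=ray(c,uv); return o+D*((z-o[2])/D[:,2])[:,None]
def shot(n,f):
    c=manip.get_calibration(n); im=manip.read_camera(n); cv2.imwrite("pics/"+f+".png",im); return c,im
E
python3 - <<'E'
from h import *
for n in ("scene","top","wrist"):
    c,im=shot(n,n+"0"); print(n,{k:np.round(v,3).tolist() for k,v in c.items()})
s=manip.get_state(); print(s)
E
```

```text
pics
scene {'vfov': 51.395, 'cx': 251.437, 'cy': 188.241, 'k1': -0.095, 'R': [[0.86, 0.51, -0.006], [0.329, -0.564, -0.757], [-0.39, 0.649, -0.653]], 't': [-482.076, -117.321, 1279.788]}
top {'vfov': 51.764, 'cx': 267.887, 'cy': 188.258, 'k1': -0.047, 'R': [[0.013, -1.0, -0.008], [-0.983, -0.011, -0.183], [0.183, 0.01, -0.983]], 't': [-7.208, 582.13, 1186.662]}
wrist {'vfov': 64.537, 'cx': 257.623, 'cy': 197.476, 'k1': -0.062, 'R': [[0.422, 0.906, -0.002], [0.875, -0.407, 0.264], [0.238, -0.113, -0.965]], 't': [-649.311, -29.662, 390.762]}
{'time_s': 0.15, 'qpos': array([ 6.02980061e+01,  7.12513464e+00,  9.46147545e+01,  8.16874797e-04,
        7.83517249e+01, -4.73169099e+00]), 'joint_velocities': array([-0.00054058, -0.13768258, -0.18161524, -0.04991725,  0.13641717,
       -0.06298035]), 'effort': array([ 4.77540543e-04, -4.18196082e+01, -3.60469508e+01,  7.74874748e-02,
        4.69400862e-02, -8.93218930e-05]), 'ee_pos': array([274.1725502 , 588.82077959, 221.68087779]), 'eef_rot': array([[-8.04398044e-04,  4.22150433e-01,  9.06525435e-01],
       [-1.38196454e-03,  9.06524393e-01, -4.22151175e-01],
       [-9.99998722e-01, -1.59236359e-03, -1.45809518e-04]]), 'ft_force': array([ 0.60147232,  0.74804411, -0.44603448]), 'torque': array([ 0.04977755, -0.04079083,  0.04350503]), 'gripper_width': 0.9994226109584529}
```

View pics/top0.png

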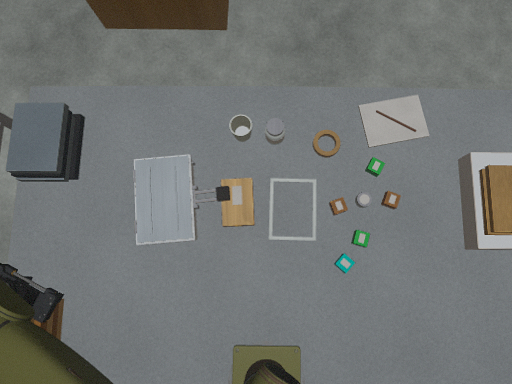

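View pics/scene0.png

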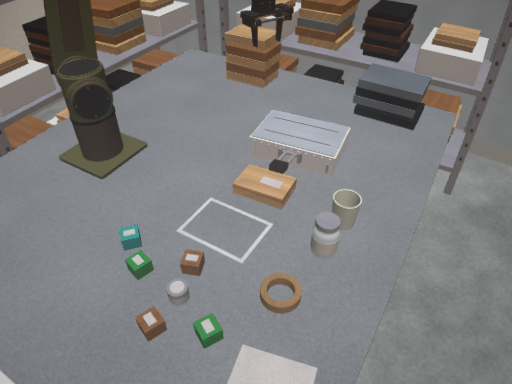

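View pics/wrist0.png

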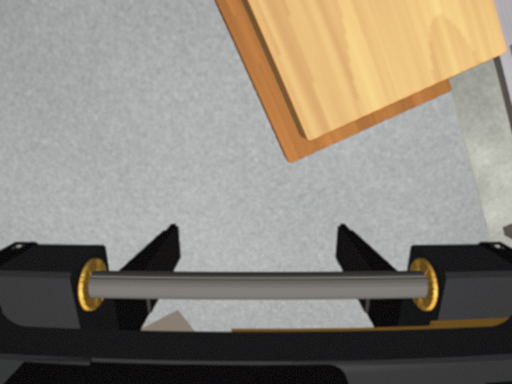

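The top view shows the case at about (165,200), the tread at (222,194), the slide box at (237,202) and the tape outline at (293,209). There are brown boxes at (339,206) and (391,200) and one tin at (364,200). The green and turquoise cubes are decoys. Next I'll measure.

```bash
cat > meas.py <<'E'
from h import *
def blobs(im,mask,amin=30):
    mask=cv2.morphologyEx(mask.astype(np.uint8)*255,cv2.MORPH_OPEN,np.ones((2,2)))
    cs,_=cv2.findContours(mask,cv2.RETR_EXTERNAL,cv2.CHAIN_APPROX_NONE)
    return [c[:,0,:].astype(float) for c in cs if cv2.contourArea(c)>amin]
def rect(P):
    (cx,cy),(w,h),a=cv2.minAreaRect(P[:,:2].astype(np.float32)); return np.round([cx,cy,w,h,a],1)
E
python3 - <<'E'
from meas import *
c=manip.get_calibration("top"); im=cv2.imread("pics/top0.png"); hsv=cv2.cvtColor(im,cv2.COLOR_BGR2HSV)
H,S,V=[hsv[...,i].astype(int) for i in range(3)]
yy,xx=np.mgrid[:384,:512]; roi=(yy>100)&(yy<290)&(xx>120)&(xx<430)
for nm,m,z in (("wood",(S>90)&(H<25)&roi,36),("slide",(S>60)&(H<30)&roi&(xx<265)&(yy>150),38),("white",(V>190)&(S<40)&roi,0),("tread",(V<45)&roi,66),("green",(H>40)&(H<100)&(S>120)&roi,36)):
    for b in blobs(im,m): print(nm,b.min(0),b.max(0),b.mean(0).round(1),"->",rect(onz(c,b,z)))
for p in ((240,205),(339,206),(364,200),(391,200),(165,200),(300,178),(222,194)): print(p,hsv[p[1],p[0]])
E
python3 - <<'E'
import cv2
im=cv2.imread("pics/top0.png")
cv2.imwrite("pics/top0a.png",cv2.resize(im[140:260,120:280],None,fx=5,fy=5,interpolation=cv2.INTER_NEAREST))
cv2.imwrite("pics/top0b.png",cv2.resize(im[140:280,260:420],None,fx=4,fy=4,interpolation=cv2.INTER_NEAREST))
E
```

```text
wood [331. 199.] [347. 214.] [339.5 207.1] -> [ 529.2 -226.5   42.9   44.8   19.7]
wood [383. 192.] [400. 208.] [391.5 200.6] -> [ 550.9 -393.4   47.6   48.5   69.6]
wood [222. 179.] [254. 226.] [238.  202.4] -> [538.4  93.5 149.3  98.3   3.5]
wood [314. 131.] [340. 156.] [327.1 143.5] -> [ 7.358e+02 -1.904e+02  8.450e+01  8.510e+01  7.000e-01]
slide [222. 179.] [255. 226.] [237.8 202. ] -> [538.5  92.9 150.3 100.3   3.4]
green [336. 255.] [355. 273.] [345.5 264. ] -> [ 351.7 -241.7   44.8   44.6   49.2]
green [354. 231.] [370. 247.] [362.  239.3] -> [ 428.1 -294.3   44.3   43.8   74.2]
green [368. 159.] [384. 174.] [376.3 166.6] -> [ 660.4 -347.6   42.8   45.3   62.5]
(240, 205) [ 19 106 166]
(339, 206) [ 20   9 167]
(364, 200) [ 23   6 165]
(391, 200) [  6   8 168]
(165, 200) [103  19 160]
(300, 178) [102   9 135]
(222, 194) [50 15 52]
```

View pics/top0a.png

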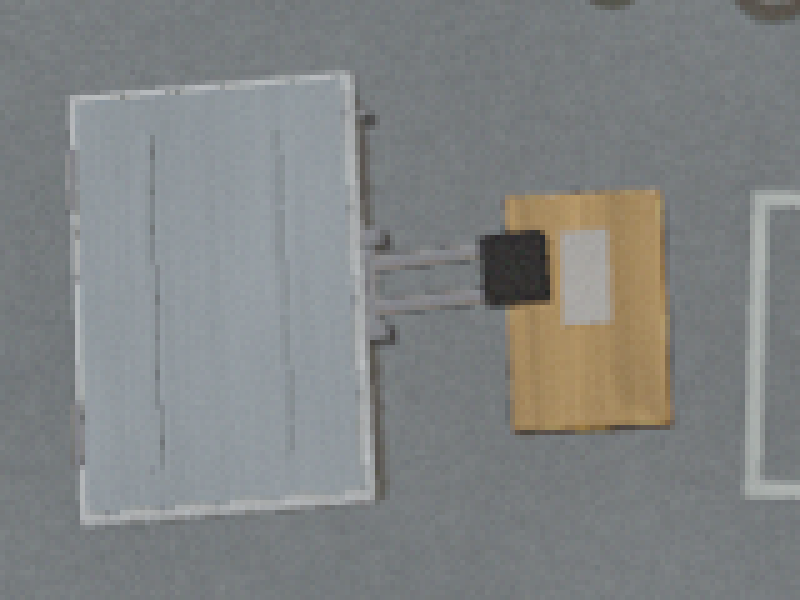

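View pics/top0b.png

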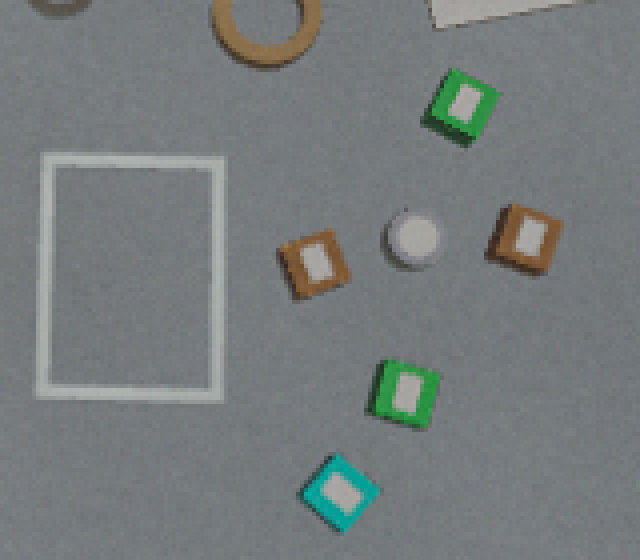

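```bash
python3 - <<'E'
from meas import *
c=manip.get_calibration("top"); print("cam",-np.array(c["R"]).T@c["t"])
f=lambda P,s,o:np.array(P,float)/s+o-0.5
def ana(n,P):
    print(n,P.round(0)[:,:2].tolist(),"ctr",P.mean(0).round(1),"edges",np.linalg.norm(P-np.roll(P,-1,0),axis=1).round(1),"dirs",[round(float(np.degrees(np.arctan2(*(P[(i+1)%4]-P[i])[[1,0]]))),1) for i in range(4)])
ana("spot",onz(c,f([(41,153),(227,156),(224,403),(36,399)],4,[260,140]),0))
ana("case",onz(c,f([(70,97),(351,72),(375,500),(82,523)],5,[120,140]),75))
ana("slide",onz(c,f([(505,197),(661,190),(670,427),(514,432)],5,[120,140]),38))
ana("tread",onz(c,f([(480,235),(547,230),(550,302),(485,305)],5,[120,140]),74))
print("tin",onz(c,f([(414,239)],4,[260,140]),36))
im=cv2.imread("pics/top0.png");hsv=cv2.cvtColor(im,cv2.COLOR_BGR2HSV)
# scene check
cs=manip.get_calibration("scene");im=cv2.imread("pics/scene0.png")
for p in [(538,93,38),(529,-226,36),(551,-393,36),(551,-307,36),(537,-82,0),(538,302,75)]:
    u=proj(cs,p)[0]; cv2.circle(im,tuple(int(round(x)) for x in u),3,(0,0,255),-1)
cv2.imwrite("pics/sc_chk.png",im)
E
```

```text
cam [ 355.2625289   -13.19116085 1273.07036134]
spot [[627.0, -5.0], [627.0, -158.0], [425.0, -154.0], [426.0, -4.0]] ctr [526.3 -80.3   0. ] edges [152.9 201.7 150.2 201.1] dirs [-90.3, 178.8, 89.5, -0.5]
case [[668.0, 424.0], [685.0, 247.0], [418.0, 219.0], [402.0, 397.0]] ctr [543.2 321.7  75. ] edges [178.3 268.3 178.6 267.1] dirs [-84.3, -174.1, 95.3, 5.8]
slide [[614.0, 152.0], [619.0, 52.0], [468.0, 43.0], [464.0, 141.0]] ctr [541.3  97.   38. ] edges [ 99.8 151.5  97.6 150.4] dirs [-86.8, -176.7, 92.6, 4.1]
tread [[582.0, 162.0], [586.0, 120.0], [541.0, 117.0], [538.0, 157.0]] ctr [561.7 138.9  74. ] edges [41.6 45.1 40.  44. ] dirs [-85.0, -175.9, 93.3, 6.1]
tin [[ 553.46135473 -301.58067206   36.        ]]
```

View pics/sc_chk.png

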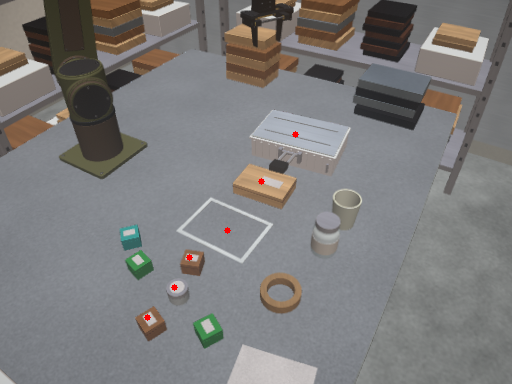

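```bash
cat >> h.py <<'E'
def st():
    s=manip.get_state(); R=s["eef_rot"]; 
    return s,np.array(s["ee_pos"]),R
def plan(x,y,z,a):
    """a: jaw axis angle in world, deg (mod 180). prints tilt, turn about tool x, then shift in the turned frame"""
    s,p,R=st(); cur=np.degrees(np.arctan2(R[1,1],R[0,1])); d=(a-cur+90)%180-90
    a2=np.radians(cur+d); Y=np.array([np.cos(a2),np.sin(a2),0]); Z=np.cross([0,0,-1],Y); dp=np.array([x,y,z])-p
    print("t %.1f p %s jaw %.2f tilt(xz,yz) %.4f %.4f w %.3f F %s"%(s["time_s"],p.round(1),cur,R[2,1],R[2,2],s["gripper_width"]*95,np.round(s["ft_force"],1)))
    print("turn_x %.4f rad; shift mm tool x %.1f y %.1f z %.1f"%(-np.radians(d),-dp[2],dp@Y,dp@Z))
E
python3 -c "
from h import *
plan(558,174,150,5.5)"
```

```text
t 0.1 p [274.2 588.8 221.7] jaw 65.03 tilt(xz,yz) -0.0016 -0.0001 w 94.945 F [ 0.6  0.7 -0.4]
turn_x 1.0390 rad; shift mm tool x 71.7 y 242.8 z 440.1
```

```bash
python3 - <<'E'
from meas import *
c=manip.get_calibration("top"); im=cv2.imread("pics/top0.png").astype(int)
V=im.max(2); 
m=(V>150); m[:, :262]=0; m[:, 325:]=0; m[:170]=0; m[250:]=0
b=blobs(im,m,20)
for q in b: print(q.min(0),q.max(0),rect(onz(c,q,0)))
# subpixel: weighted row/col profile of tape
g=im.mean(2)
print(g[185:232,262:325].mean(0).round(0).tolist())
print(g[170:250,278:308].mean(1).round(0).tolist())
E
```

```text
[270. 179.] [316. 241.] [522.9 -81.9 148.9 200.4  89.5]
[120.0, 121.0, 120.0, 120.0, 120.0, 120.0, 120.0, 140.0, 166.0, 173.0, 159.0, 130.0, 118.0, 120.0, 120.0, 119.0, 119.0, 120.0, 120.0, 120.0, 120.0, 120.0, 120.0, 120.0, 120.0, 120.0, 120.0, 121.0, 121.0, 121.0, 120.0, 121.0, 121.0, 121.0, 121.0, 121.0, 121.0, 122.0, 122.0, 121.0, 121.0, 122.0, 122.0, 121.0, 122.0, 122.0, 122.0, 123.0, 122.0, 121.0, 133.0, 164.0, 173.0, 164.0, 137.0, 121.0, 123.0, 123.0, 123.0, 122.0, 123.0, 123.0, 123.0]
[124.0, 122.0, 123.0, 123.0, 123.0, 123.0, 122.0, 123.0, 139.0, 171.0, 172.0, 160.0, 121.0, 122.0, 123.0, 123.0, 122.0, 122.0, 122.0, 122.0, 121.0, 120.0, 122.0, 122.0, 121.0, 121.0, 121.0, 122.0, 121.0, 121.0, 121.0, 121.0, 120.0, 120.0, 121.0, 121.0, 121.0, 120.0, 120.0, 121.0, 120.0, 120.0, 120.0, 120.0, 121.0, 120.0, 120.0, 120.0, 120.0, 121.0, 120.0, 120.0, 120.0, 120.0, 120.0, 120.0, 120.0, 120.0, 121.0, 120.0, 121.0, 121.0, 121.0, 121.0, 121.0, 121.0, 137.0, 168.0, 173.0, 165.0, 130.0, 120.0, 121.0, 122.0, 121.0, 121.0, 121.0, 121.0, 121.0, 121.0]
```

carry_out --commands '[[[0,0,0,0.173,0,0,0.58],[0,0,0,0.173,0,0,0.58],[0,0,0,0.173,0,0,0.58],[0,0,0,0.173,0,0,0.58],[0,0,0,0.173,0,0,0.58],[0,0,0,0.173,0,0,0.58],[0,0.03,0.05,0,0,0,0.58],[0,0.03,0.05,0,0,0,0.58],[0,0.03,0.05,0,0,0,0.58],[0,0.03,0.05,0,0,0,0.58]]]'

```text
time_s: 1.4
ee_pos: [413.9, 400.1, 222.4]
eef_rot: [[-0.0, 0.995, 0.097], [-0.0, 0.097, -0.995], [-1.0, -0.0, 0.0]]
ft_force: [0.8, 0.5, -0.7]
gripper_width: 0.791
```

carry_out --commands '[[[0,0.03,0.05,0,0,0,0.58],[0,0.03,0.05,0,0,0,0.58],[0,0.03,0.05,0,0,0,0.58],[0,0.03,0.05,0,0,0,0.58],[0,0,0.02,0,0,0,0.58],[0,0,0.02,0,0,0,0.58],[0,0,0,0,0,0,0.58],[0,0,0,0,0,0,0.58],[0,0,0,0,0,0,0.58],[0,0,0,0,0,0,0.58]]]'

```text
time_s: 2.65
ee_pos: [555.7, 175.3, 222.7]
eef_rot: [[0.0, 0.995, 0.098], [0.0, 0.098, -0.995], [-1.0, 0.0, -0.0]]
ft_force: [1.0, -0.4, 0.5]
gripper_width: 0.79
```

```bash
python3 -c "
from meas import *
plan(555,172,22,5.5)
c,im=shot('wrist','w1'); 
c=manip.get_calibration('top'); c,im=shot('top','t1')
hsv=cv2.cvtColor(im,cv2.COLOR_BGR2HSV)
"
```

```text
t 2.6 p [555.7 175.3 222.7] jaw 5.63 tilt(xz,yz) 0.0001 -0.0001 w 75.055 F [ 1.  -0.4  0.5]
turn_x 0.0022 rad; shift mm tool x 200.7 y -1.0 z 3.2
```

View pics/w1.png

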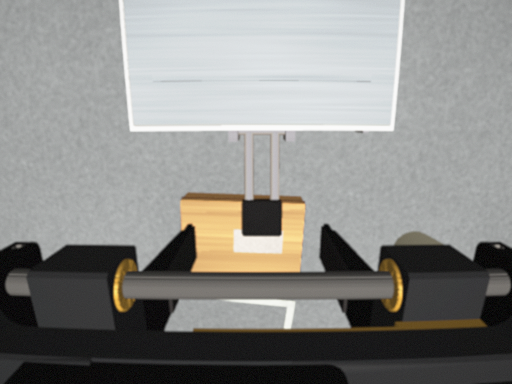

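```bash
python3 -c "
from meas import *
c=manip.get_calibration('wrist')
print(onz(c,[(131,130),(395,130)],74).round(0), onz(c,[(243,235),(282,235)],78).round(0),onz(c,[(243,200),(282,200)],72).round(0),onz(c,[(182,202),(303,203),(182,195),(305,197)],38).round(0),onz(c,[(182,195),(305,197)],0).round(0))
im=cv2.imread('pics/w1.png'); cv2.imwrite('pics/w1a.png',cv2.resize(im[120:290,160:340],None,fx=4,fy=3.5))"
```

```text
[[422. 223.  74.]
 [688. 249.  74.]] [[545. 122.  78.]
 [587. 126.  78.]] [[542. 160.  72.]
 [583. 164.  72.]] [[469. 140.  38.]
 [612. 153.  38.]
 [468. 149.  38.]
 [613. 161.  38.]] [[460. 138.   0.]
 [621. 151.   0.]]
```

View pics/w1a.png

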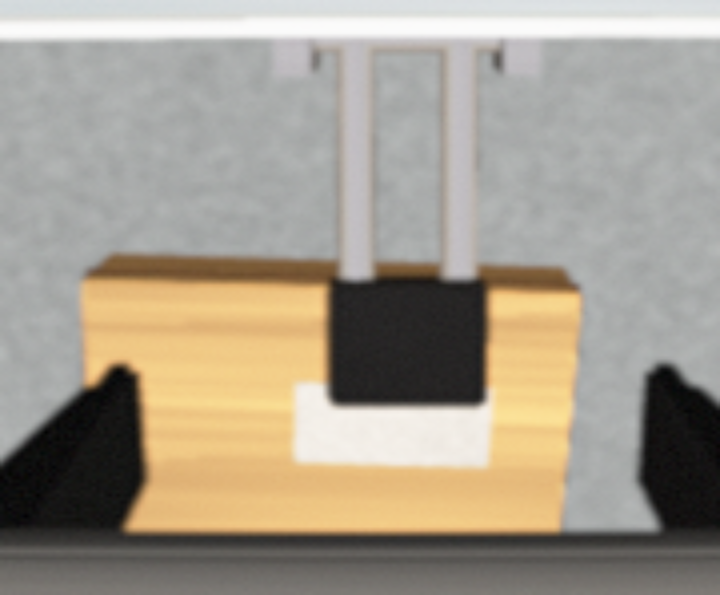

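carry_out --commands '[[[0.03,0.003,-0.001,0,0,0,0.58],[0.03,0,0,0,0,0,0.58],[0.03,0,0,0,0,0,0.58],[0.03,0,0,0,0,0,0.58],[0.02,0,0,0,0,0,0.58],[0.02,0,0,0,0,0,0.58],[0.02,0,0,0,0,0,0.58],[0.01,0,0,0,0,0,0.58],[0.01,0,0,0,0,0,0.58],[0,0,0,0,0,0,0.58]]]'

```text
time_s: 4.0
ee_pos: [558.5, 175.7, 22.0]
eef_rot: [[-0.001, 0.995, 0.097], [-0.0, 0.097, -0.995], [-1.0, -0.001, 0.0]]
ft_force: [0.3, 0.1, -0.4]
gripper_width: 0.792
```

```bash
python3 -c "
from meas import *
plan(523,-82,22,-0.3)
c,im=shot('scene','s2'); cv2.imwrite('pics/s2a.png',cv2.resize(im[90:260,170:380],None,fx=3.5,fy=3.5))"
```

```text
t 4.0 p [558.5 175.7  22. ] jaw 5.56 tilt(xz,yz) -0.0011 0.0001 w 75.264 F [ 0.3  0.1 -0.4]
turn_x 0.1022 rad; shift mm tool x 0.0 y -34.1 z 257.9
```

View pics/s2a.png

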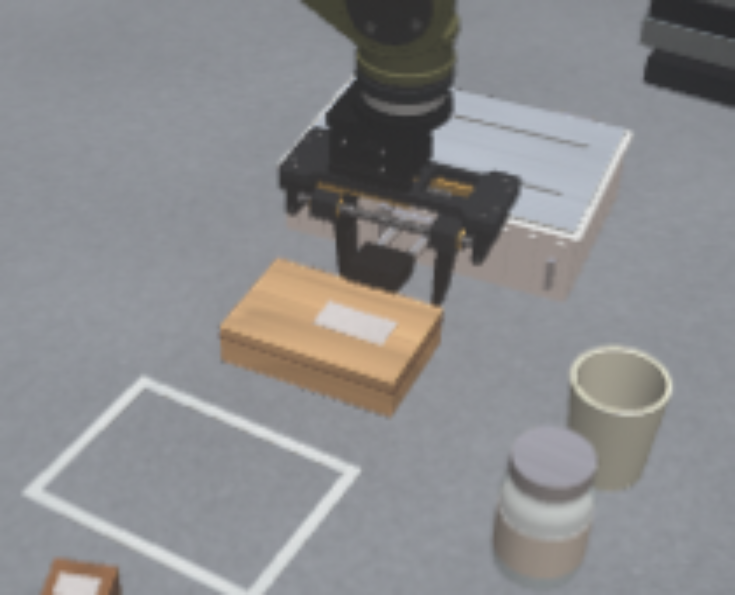

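carry_out --commands '[[[0,0,0.008,0,0,0,0.58],[0,0,0.006,0,0,0,0.58],[0,-0.001,0.01,0.013,0,0,0.58],[0,-0.001,0.01,0.013,0,0,0.58],[0,-0.001,0.01,0.013,0,0,0.58],[0,-0.001,0.01,0.013,0,0,0.58],[0,-0.001,0.01,0.013,0,0,0.58],[0,-0.001,0.01,0.013,0,0,0.58],[0,-0.001,0.01,0.013,0,0,0.58],[0,-0.001,0.01,0.013,0,0,0.58]]]'

```text
time_s: 5.3
ee_pos: [556.2, 81.0, 22.6]
eef_rot: [[-0.0, 1.0, -0.008], [0.0, -0.008, -1.0], [-1.0, -0.0, -0.0]]
ft_force: [0.5, 4.7, 3.5]
gripper_width: 0.794
```

```bash
cat >> meas.py <<'E'
def slide(f):
    c,im=shot("top",f); hsv=cv2.cvtColor(im,cv2.COLOR_BGR2HSV); H,S,V=[hsv[...,i].astype(int) for i in range(3)]
    yy,xx=np.mgrid[:384,:512]; roi=(yy>160)&(yy<260)&(xx>200)&(xx<327)
    for b in blobs(im,(S>60)&(H<30)&roi,300): print("slide",b.min(0),b.max(0),rect(onz(c,b,38)))
    return c,im
E
python3 -c "
from meas import *
plan(541,-22,22,-0.3)
c,im=slide('t2'); cv2.imwrite('pics/t2a.png',cv2.resize(im[140:260,180:340],None,fx=5,fy=5,interpolation=0))"
```

```text
t 5.3 p [556.2  81.   22.6] jaw -0.45 tilt(xz,yz) -0.0001 -0.0001 w 75.465 F [0.5 4.7 3.5]
turn_x -0.0027 rad; shift mm tool x 0.6 y -14.6 z 103.0
slide [256. 183.] [278. 230.] [5.274e+02 1.700e+00 1.495e+02 6.870e+01 5.000e-01]
```

View pics/t2a.png

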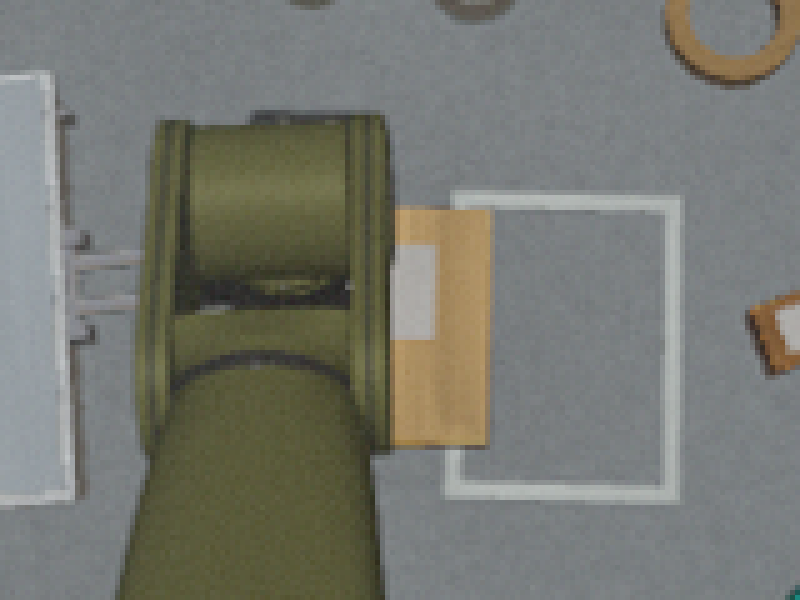

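carry_out --commands '[[[0,-0.0005,0.011,0,0,0,0.58],[0,-0.0005,0.011,0,0,0,0.58],[0,-0.0005,0.011,0,0,0,0.58],[0,-0.0005,0.011,0,0,0,0.58],[0,-0.0005,0.011,0,0,0,0.58],[0,-0.0005,0.011,0,0,0,0.58],[0,-0.0005,0.011,0,0,0,0.58],[0,-0.0005,0.01,0,0,0,0.58],[0,0,0.007,0,0,0,0.58],[0,0,0.004,0,0,0,0.58]]]'

```text
time_s: 6.6
ee_pos: [551.3, -16.9, 22.3]
eef_rot: [[-0.001, 1.0, -0.007], [-0.0, -0.007, -1.0], [-1.0, -0.001, 0.0]]
ft_force: [0.3, 1.9, -1.3]
gripper_width: 0.791
```

carry_out --commands '[[[0,0,0,0,0,0,0.58],[0,0,-0.02,0,0,0,0.58],[-0.02,0,-0.04,0,0,0,0.58],[-0.05,0,-0.04,0,0,0,0.58],[-0.05,0,-0.04,0,0,0,0],[-0.05,0,-0.04,0,0,0,0],[-0.04,0,0,0,0,0,0],[0,0,0,0,0,0,0],[0,0,0,0,0,0,0],[0,0,0,0,0,0,0]]]'

```text
time_s: 7.85
ee_pos: [551.7, 160.6, 226.7]
eef_rot: [[-0.004, 1.0, -0.007], [-0.001, -0.007, -1.0], [-1.0, -0.004, 0.001]]
ft_force: [-0.4, 0.3, -0.2]
gripper_width: 0.5
```

```bash
python3 -c "
from meas import *
plan(562,140,200,5.5)
c,im=slide('t3'); cv2.imwrite('pics/t3a.png',cv2.resize(im[140:260,250:410],None,fx=5,fy=5,interpolation=0))"
```

```text
t 7.8 p [551.7 160.6 226.7] jaw -0.41 tilt(xz,yz) -0.0037 0.0008 w 47.467 F [-0.4  0.3 -0.2]
turn_x -0.1031 rad; shift mm tool x 26.7 y 8.3 z 21.5
slide [278. 184.] [309. 231.] [ 5.252e+02 -8.190e+01  1.493e+02  9.850e+01  5.000e-01]
```

View pics/t3a.png

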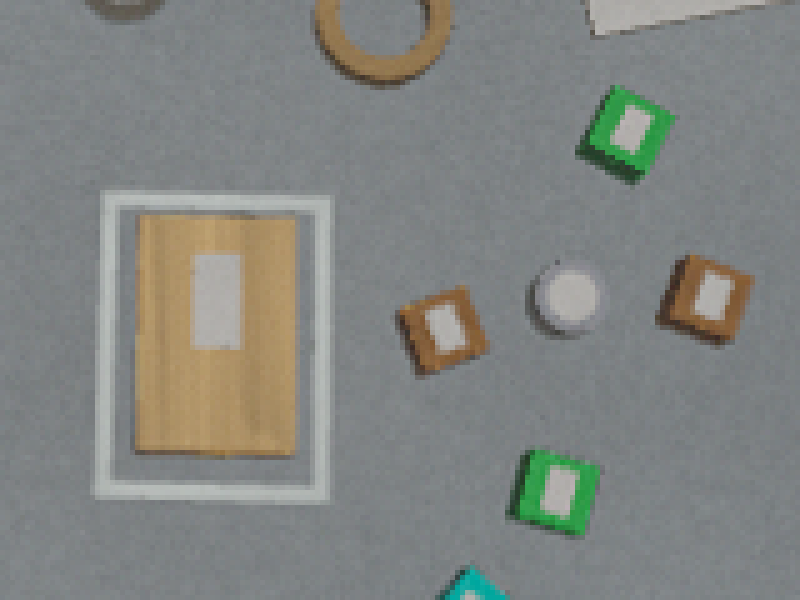

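carry_out --commands '[[[0,0,0,-0.103,0,0,-1],[0,0.008,0.02,0,0,0,-1],[0.04,0,0,0,0,0,-1],[0.04,0,0,0,0,0,-1],[0.04,0,0,0,0,0,-1],[0.01,0,0,0,0,0,-1],[0,0,0,0,0,0,-1],[0,0,0,0,0,0,-1],[0,0,0,0,0,0,-1],[0,0,0,0,0,0,-1]]]'

```text
time_s: 9.15
ee_pos: [563.4, 141.8, 100.3]
eef_rot: [[0.002, 0.995, 0.096], [0.0, 0.096, -0.995], [-1.0, 0.002, -0.0]]
ft_force: [-0.7, -0.5, -0.5]
gripper_width: 0.004
```

```bash
python3 -c "
from meas import *
plan(562,140,52,5.5)
c,im=shot('wrist','w4');c,im=shot('scene','s4'); cv2.imwrite('pics/s4a.png',cv2.resize(im[90:260,170:380],None,fx=3.5,fy=3.5))"
```

```text
t 9.2 p [563.4 141.8 100.3] jaw 5.50 tilt(xz,yz) 0.0020 -0.0001 w 0.353 F [-0.7 -0.5 -0.5]
turn_x 0.0001 rad; shift mm tool x 48.3 y -1.5 z 1.7
```

View pics/w4.png

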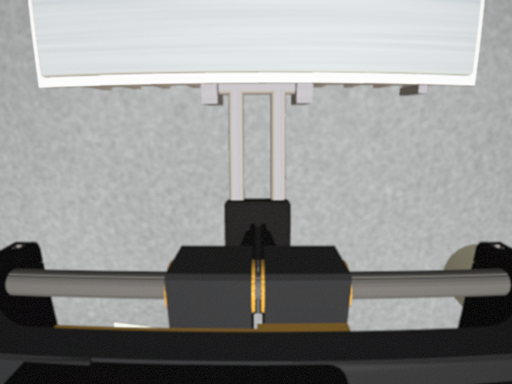

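View pics/s4a.png

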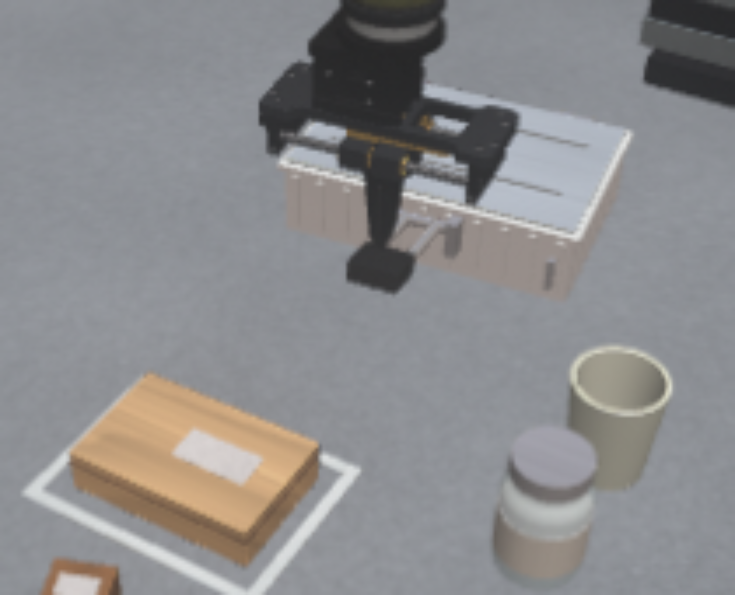

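carry_out --commands '[[[0.012,0,0.003,0,0,0,-1],[0.003,0,0,0,0,0,-1],[0.003,0,0,0,0,0,-1],[0.003,0,0,0,0,0,-1],[0.003,0,0,0,0,0,-1],[0.003,0,0,0,0,0,-1],[0.003,0,0,0,0,0,-1],[0.003,0,0,0,0,0,-1],[0.003,0,0,0,0,0,-1],[0.003,0,0,0,0,0,-1]]]'

```text
time_s: 10.5
ee_pos: [564.4, 136.0, 62.0]
eef_rot: [[0.002, 0.995, 0.097], [-0.005, 0.097, -0.995], [-1.0, 0.001, 0.005]]
ft_force: [-1.6, -9.6, 11.4]
gripper_width: 0.004
```

carry_out --commands '[[[0.002,0,0,0,0,0,-1],[0.002,0,0,0,0,0,-1],[0.002,0,0,0,0,0,-1],[0.002,0,0,0,0,0,-1],[0.002,0,0,0,0,0,-1],[0.001,0,0,0,0,0,-1],[0.001,0,0,0,0,0,-1],[0.001,0,0,0,0,0,-1],[0,0,0,0,0,0,-1],[0,0,0,0,0,0,-1]]]'

```text
time_s: 11.75
ee_pos: [564.5, 136.2, 50.7]
eef_rot: [[0.001, 0.995, 0.097], [-0.005, 0.097, -0.995], [-1.0, 0.001, 0.005]]
ft_force: [-6.9, -9.8, 20.2]
gripper_width: 0.003
```

```bash
python3 -c "
from meas import *
plan(562,140,52,5.5)
c,im=shot('scene','s5'); cv2.imwrite('pics/s5a.png',cv2.resize(im[50:260,170:380],None,fx=2.8,fy=2.8))"
```

```text
t 11.8 p [564.5 136.2  50.7] jaw 5.56 tilt(xz,yz) 0.0009 0.0050 w 0.245 F [-6.9 -9.8 20.2]
turn_x 0.0010 rad; shift mm tool x -1.3 y -2.1 z -4.0
```

View pics/s5a.png

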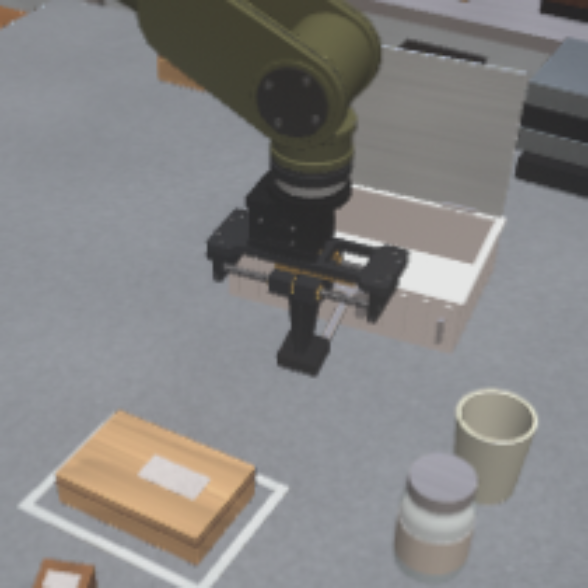

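carry_out --commands '[[[0.001,0,0,0,0,0,-1],[0.001,0,0,0,0,0,-1],[0.001,0,0,0,0,0,-1],[0.001,0,0,0,0,0,-1],[0,0,0,0,0,0,-1],[0,0,0,0,0,0,-1],[0,0,0,0,0,0,-1],[0,0,0,0,0,0,-1],[0,0,0,0,0,0,-1],[0,0,0,0,0,0,-1]]]'

```text
time_s: 13.05
ee_pos: [564.7, 136.2, 50.2]
eef_rot: [[0.0, 0.995, 0.097], [-0.005, 0.097, -0.995], [-1.0, -0.0, 0.005]]
ft_force: [-16.9, -12.1, 39.0]
gripper_width: 0.006
```

carry_out --commands '[[[-0.004,0,0,0,0,0,-1],[-0.01,0,0,0,0,0,-1],[-0.03,0,0,0,0,0,-1],[-0.05,0,0,0,0,0,0.5],[-0.05,0,0,0,0,0,0.5],[-0.03,0,0.05,0,0,0,0.5],[0,0,0.05,0,0,0,0.5],[0,0,0.05,0,0,0,0.5],[0,0,0.05,0,0,0,0.5],[0,0,0.05,0,0,0,0.5]]]'

```text
time_s: 14.3
ee_pos: [586.6, -111.4, 215.9]
eef_rot: [[-0.001, 0.995, 0.096], [0.001, 0.096, -0.995], [-1.0, -0.001, -0.001]]
ft_force: [0.6, 1.1, -0.1]
gripper_width: 0.688
```

```bash
python3 -c "
from meas import *
plan(562,140,52,5.5)
c,im=shot('scene','s6'); c,im=slide('t6')
hsv=cv2.cvtColor(im,cv2.COLOR_BGR2HSV); H,S,V=[hsv[...,i].astype(int) for i in range(3)]
for b in blobs(im,(S>90)&(H<25),60):
  if b.min(0)[0]>325 and b.max(0)[0]<420 and b.min(0)[1]>180: print('wb',b.mean(0),rect(onz(c,b,36)))
cv2.imwrite('pics/t6a.png',cv2.resize(im[130:260,110:430],None,fx=2.5,fy=2.5,interpolation=0))"
```

```text
t 14.3 p [ 586.6 -111.4  215.9] jaw 5.51 tilt(xz,yz) -0.0012 -0.0011 w 65.357 F [ 0.6  1.1 -0.1]
turn_x 0.0002 rad; shift mm tool x 163.9 y -0.4 z -252.6
wb [391.41818182 200.58181818] [ 550.9 -393.3   47.5   48.5   69.7]
```

View pics/t6a.png

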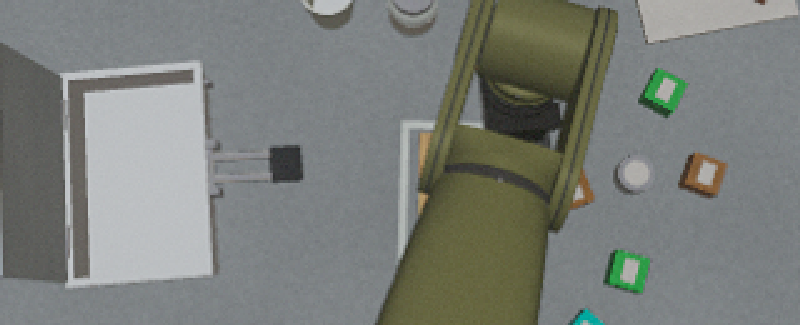

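View pics/s6.png

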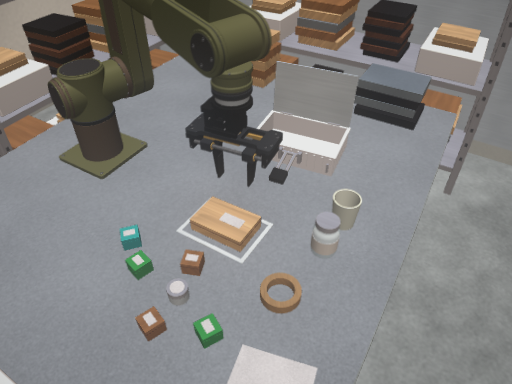

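carry_out --commands '[[[-0.01,-0.01,0.045,0,0,0,1],[-0.01,-0.01,0.045,0,0,0,1],[-0.01,-0.01,0.045,0,0,0,1],[-0.01,-0.01,0.045,0,0,0,1],[0,-0.01,0.045,0,0,0,1],[0,-0.01,0.045,0,0,0,1],[0,-0.01,0.045,0,0,0,1],[0,-0.01,0.02,0,0,0,1],[0,0,0,0,0,0,1],[0,0,0,0,0,0,1]]]'

```text
time_s: 15.65
ee_pos: [539.9, -449.8, 256.8]
eef_rot: [[-0.0, 0.995, 0.097], [0.001, 0.097, -0.995], [-1.0, 0.0, -0.001]]
ft_force: [-0.0, -0.6, -0.3]
gripper_width: 1.002
```

```bash
python3 -c "
from meas import *
plan(562,140,52,5.5)
c,im=shot('wrist','w7'); print(-np.array(c['R']).T@c['t'])
c,im=slide('t7');cv2.imwrite('pics/t7a.png',cv2.resize(im[130:260,110:430],None,fx=2.5,fy=2.5,interpolation=0))"
```

```text
t 15.7 p [ 539.9 -449.8  256.8] jaw 5.57 tilt(xz,yz) 0.0000 -0.0011 w 95.178 F [-0.  -0.6 -0.3]
turn_x 0.0011 rad; shift mm tool x 204.8 y 78.5 z -584.9
[ 532.94806046 -375.61574556  418.81160896]
slide [278. 184.] [309. 231.] [ 5.252e+02 -8.190e+01  1.493e+02  9.850e+01  5.000e-01]
```

View pics/w7.png

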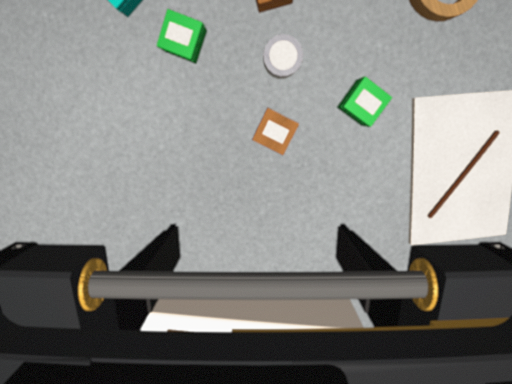

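View pics/t7a.png

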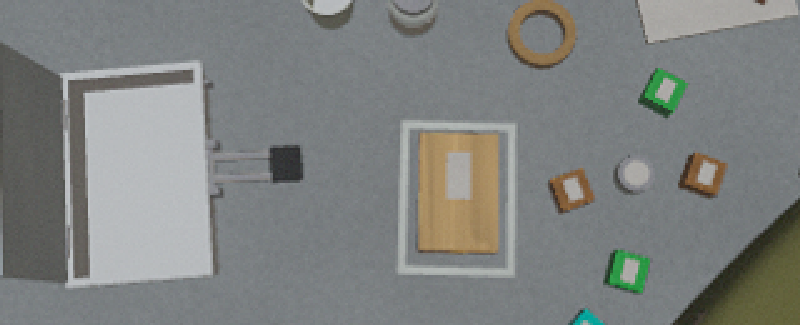

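```bash
python3 -c "
from meas import *
c=manip.get_calibration('wrist'); im=cv2.imread('pics/w7.png')
hsv=cv2.cvtColor(im,cv2.COLOR_BGR2HSV); H,S,V=[hsv[...,i].astype(int) for i in range(3)]
yy,xx=np.mgrid[:384,:512]
for b in blobs(im,(S>90)&(H<25)&(yy<200)&(xx<400),60): print('wb',b.mean(0).round(),rect(onz(c,b,36)))
for b in blobs(im,(V>215)&(S<30)&(yy<180)&(xx<400),60): print('lab',b.mean(0).round(),rect(onz(c,b,36)))
c=manip.get_calibration('top'); im=cv2.imread('pics/t7.png');hsv=cv2.cvtColor(im,cv2.COLOR_BGR2HSV); H,S,V=[hsv[...,i].astype(int) for i in range(3)]
for b in blobs(im,(S>90)&(H<25)&(yy>185)&(yy<220)&(xx>325)&(xx<410),60): print('top wb',b.mean(0).round(),rect(onz(c,b,36)))
b=np.array([(414+0,239)])
for b in blobs(im,(V>150)&(S<30)&(yy>185)&(yy<225)&(xx>325)&(xx<410),10): print('top lab',b.mean(0).round(1),rect(onz(c,b,36)))
"
```

```text
wb [276. 132.] [ 557.5 -394.3   42.7   43.4   70. ]
wb [274.   4.] [ 540.7 -252.1   38.7   11.7    5.8]
lab [276. 132.] [ 558.  -394.5   16.9   26.7   69.5]
lab [369. 103.] [ 666.6 -347.2   17.1   27.1   62.4]
lab [284.  56.] [ 556.5 -305.1   31.7   32.3    7.1]
lab [179.  34.] [ 433.5 -293.    17.2   27.2   74.6]
top wb [339. 207.] [ 528.8 -225.7   42.8   46.    19.3]
top wb [392. 201.] [ 551.  -392.9   48.6   48.5   69.6]
top lab [339.7 206.3] [ 529.5 -228.1   22.3   18.8    0.6]
top lab [393.1 199.8] [ 552.6 -397.2   15.9   25.6   69.4]
top lab [365.2 199.7] [ 552.1 -308.2   29.5   30.5   26.8]
```

```bash
python3 -c "
from meas import *
plan(557.5,-394.4,14,-20)"
```

```text
t 15.8 p [ 540.1 -449.7  257.2] jaw 5.60 tilt(xz,yz) 0.0003 -0.0003 w 95.264 F [0.2 0.1 0.3]
turn_x 0.4468 rad; shift mm tool x 243.2 y -2.6 z -57.9
```

carry_out --commands '[[[0,0,0,0.149,0,0,0.5],[0,0,0,0.149,0,0,0.5],[0,0,0,0.149,0,0,0.5],[0,-0.003,-0.03,0,0,0,0.5],[0,0,-0.028,0,0,0,0.5],[0.05,0,0,0,0,0,0.5],[0.05,0,0,0,0,0,0.5],[0.05,0,0,0,0,0,0.5],[0,0,0,0,0,0,0.5],[0,0,0,0,0,0,0.5]]]'

```text
time_s: 17.0
ee_pos: [557.8, -396.0, 109.5]
eef_rot: [[0.002, 0.939, -0.343], [-0.002, -0.343, -0.939], [-1.0, 0.003, 0.001]]
ft_force: [-0.9, 0.3, 1.4]
gripper_width: 0.756
```

```bash
python3 -c "
from meas import *
plan(557.5,-394.4,14,-20)
shot('wrist','w8')"
```

```text
t 17.0 p [ 557.8 -396.   109.5] jaw -20.07 tilt(xz,yz) 0.0028 0.0009 w 71.812 F [-0.9  0.3  1.4]
turn_x -0.0012 rad; shift mm tool x 95.5 y -0.8 z -1.4
```

View pics/w8.png

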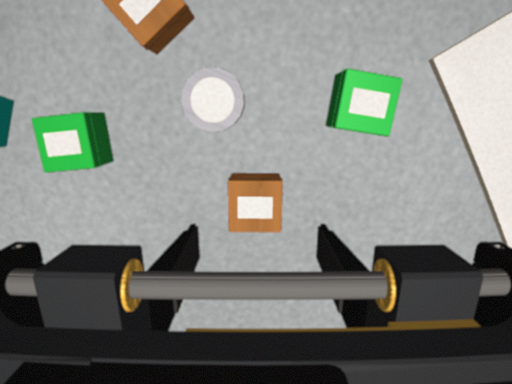

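carry_out --commands '[[[0.03,-0.001,-0.001,0,0,0,0.5],[0.03,0,0,0,0,0,0.5],[0.02,0,0,0,0,0,0.5],[0.015,0,0,0,0,0,0.5],[0,0,0,0,0,0,0.5],[0,0,0,0,0,0,-0.5],[0,0,0,0,0,0,-0.5],[0,0,0,0,0,0,-0.5],[0,0,0,0,0,0,-0.5],[0,0,0,0,0,0,-0.5]]]' --newtons 15

```text
time_s: 18.3
ee_pos: [556.3, -394.8, 12.8]
eef_rot: [[0.001, 0.939, -0.344], [-0.001, -0.344, -0.939], [-1.0, 0.001, 0.0]]
ft_force: [0.2, 1.1, 3.3]
gripper_width: 0.46
```

```bash
python3 -c "
from meas import *
c=manip.get_calibration('top'); im=cv2.imread('pics/t7.png')
f=lambda P,s,o:np.array(P,float)/s+o-0.5
P=onz(c,f([(64,74),(201,61),(215,275),(66,286)],2.5,[110,130]),70);print(P.round(0),P.mean(0))
plan(540,-300,200,-20)"
```

```text
[[668. 421.  70.]
 [687. 247.  70.]
 [419. 217.  70.]
 [403. 399.  70.]] [544.02454946 320.90905897  70.        ]
t 18.3 p [ 556.3 -394.8   12.8] jaw -20.11 tilt(xz,yz) 0.0008 0.0004 w 43.665 F [0.2 1.1 3.3]
turn_x -0.0020 rad; shift mm tool x -187.2 y -47.7 z -83.5
```

carry_out --commands '[[[-0.03,0,0,0,0,0,-0.5],[-0.05,0,0,0.125,0,0,-0.5],[-0.05,0,0,0.125,0,0,-0.5],[-0.04,0,0,0.125,0,0,-0.5],[0,0,0,0.125,0,0,-0.5],[0,0,0,0.125,0,0,-0.5],[0,0,0,0.125,0,0,-0.5],[0,0,0,0.125,0,0,-0.5],[0,0,0,0.125,0,0,-0.5],[0,0,0,0.125,0,0,-0.5]]]'

```text
time_s: 19.55
ee_pos: [555.6, -394.3, 181.3]
eef_rot: [[-0.001, 0.091, -0.996], [0.001, -0.996, -0.091], [-1.0, -0.001, 0.001]]
ft_force: [0.3, -0.7, -0.5]
gripper_width: 0.46
```

carry_out --commands '[[[0,-0.03,-0.005,0,0,0,-0.5],[0,-0.05,-0.01,0,0,0,-0.5],[0,-0.055,-0.01,0,0,0,-0.5],[0,-0.055,-0.01,0,0,0,-0.5],[0,-0.055,-0.01,0,0,0,-0.5],[0,-0.055,-0.01,0,0,0,-0.5],[0,-0.055,-0.01,0,0,0,-0.5],[0,-0.055,-0.01,0,0,0,-0.5],[0,-0.055,-0.01,0,0,0,-0.5],[0,-0.05,-0.01,0,0,0,-0.5]]]'

```text
time_s: 20.8
ee_pos: [600.5, 130.2, 181.8]
eef_rot: [[-0.001, 0.097, -0.995], [0.0, -0.995, -0.097], [-1.0, -0.0, 0.001]]
ft_force: [0.5, -0.1, -1.5]
gripper_width: 0.463
```

```bash
python3 -c "
from meas import *
plan(618,303,160,95.5)
shot('wrist','w9')"
```

```text
t 20.8 p [600.5 130.2 181.8] jaw -84.42 tilt(xz,yz) -0.0004 0.0005 w 44.015 F [ 0.5 -0.1 -1.5]
turn_x 0.0014 rad; shift mm tool x 21.8 y -170.3 z -34.0
```

View pics/w9.png

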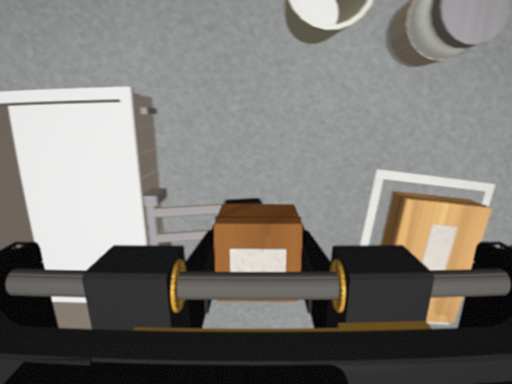

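carry_out --commands '[[[0,-0.05,-0.01,0,0,0,-0.5],[0,-0.05,-0.01,0,0,0,-0.5],[0,-0.05,-0.01,0,0,0,-0.5],[0,-0.02,-0.004,0,0,0,-0.5],[0.02,0,0,0,0,0,-0.5],[0,0,0,0,0,0,-0.5],[0,0,0,0,0,0,-0.5],[0,0,0,0,0,0,-0.5],[0,0,0,0,0,0,-0.5],[0,0,0,0,0,0,-0.5]]]'

```text
time_s: 22.1
ee_pos: [619.8, 299.4, 162.5]
eef_rot: [[0.001, 0.094, -0.996], [0.0, -0.996, -0.094], [-1.0, -0.0, -0.001]]
ft_force: [0.5, 0.3, -0.7]
gripper_width: 0.459
```

```bash
python3 -c "
from meas import *
plan(618,303,21,95.5)
shot('wrist','w10')
c,im=shot('scene','s10');cv2.imwrite('pics/s10a.png',cv2.resize(im[30:230,200:400],None,fx=3,fy=3))"
```

```text
t 22.1 p [619.8 299.4 162.5] jaw -84.59 tilt(xz,yz) -0.0002 -0.0006 w 43.611 F [ 0.5  0.3 -0.7]
turn_x -0.0016 rad; shift mm tool x 141.5 y -3.8 z 1.4
```

View pics/w10.png

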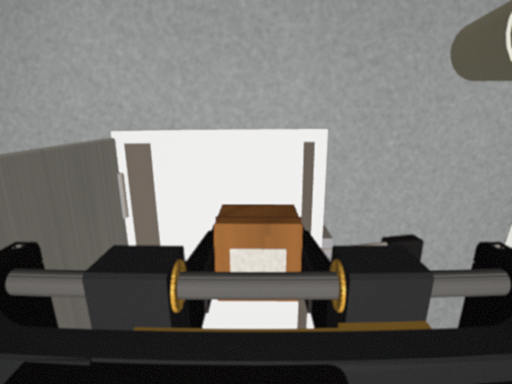

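View pics/s10a.png

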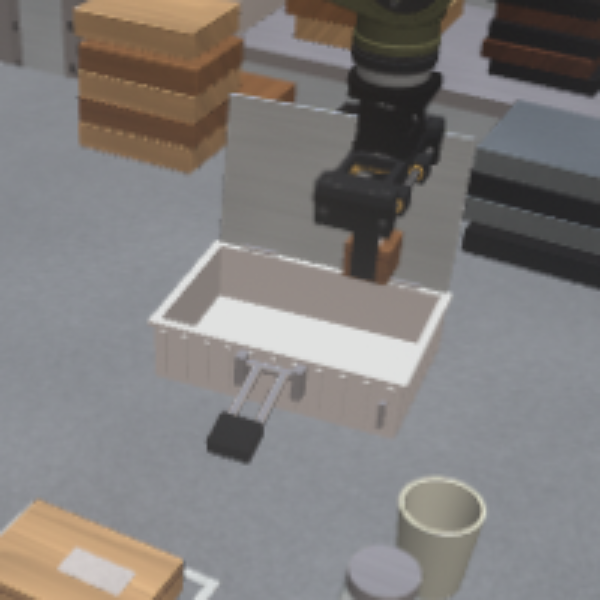

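```bash
python3 -c "
from meas import *
c=manip.get_calibration('wrist'); P=onz(c,[(113,131),(327,130),(325,230)],70); print(P.round(1)); 
m=(P[0]+P[1])/2; d=P[1]-P[0]; print(np.linalg.norm(d),np.degrees(np.arctan2(d[1],d[0])))
x=np.array([.995,.096,0]);print(m-130*x)"
```

```text
[[670.1 425.5  70. ]
 [687.  249.   70. ]
 [600.  237.4  70. ]]
177.31314446992994 -84.5213106104675
[549.21967715 324.77677777  70.        ]
```

carry_out --commands '[[[0.03,-0.004,0.001,0,0,0,-0.5],[0.04,0,0,0,0,0,-0.5],[0.03,0,0,0,0,0,-0.5],[0.02,0,0,0,0,0,-0.5],[0.015,0,0,0,0,0,-0.5],[0.008,0,0,0,0,0,-0.5],[0,0,0,0,0,0,-0.5],[0,0,0,0,0,0,-0.5],[0,0,0,0,0,0,-0.5],[0,0,0,0,0,0,-0.5]]]'

```text
time_s: 23.45
ee_pos: [618.5, 303.6, 19.7]
eef_rot: [[0.001, 0.095, -0.996], [0.0, -0.996, -0.095], [-1.0, -0.0, -0.001]]
ft_force: [0.3, -0.1, -1.6]
gripper_width: 0.463
```

carry_out --commands '[[[0.0015,0,0,0,0,0,-0.5],[0,0,0,0,0,0,-0.5],[0,0,0,0,0,0,0.2],[0,0,0,0,0,0,0.2],[0,0,0,0,0,0,0.2],[-0.01,0,0,0,0,0,0.2],[-0.03,0,0,0,0,0,0.2],[-0.04,0,0,0,0,0,0.2],[-0.05,0,0,0,0,0,0.2],[-0.04,0,0,0,0,0,0.2]]]'

```text
time_s: 24.7
ee_pos: [618.7, 303.7, 191.0]
eef_rot: [[0.003, 0.095, -0.996], [0.001, -0.996, -0.095], [-1.0, -0.001, -0.003]]
ft_force: [0.8, -0.6, -0.5]
gripper_width: 0.6
```

```bash
python3 -c "
from meas import *
plan(555,-230,190,95.5)
c,im=shot('scene','s11');cv2.imwrite('pics/s11a.png',cv2.resize(im[30:350,100:400],None,fx=1.8,fy=1.8))
c,im=shot('top','t11')
hsv=cv2.cvtColor(im,cv2.COLOR_BGR2HSV); H,S,V=[hsv[...,i].astype(int) for i in range(3)];yy,xx=np.mgrid[:384,:512]
for b in blobs(im,(V>150)&(S<30)&(yy>185)&(yy<225)&(xx>325)&(xx<410),10): print('top lab',b.mean(0).round(1),rect(onz(c,b,36)))
for b in blobs(im,(S>90)&(H<25)&(yy>185)&(yy<220)&(xx>325)&(xx<410),60): print('top wb',b.mean(0).round(),rect(onz(c,b,36)))
"
```

```text
t 24.7 p [618.7 303.7 191. ] jaw -84.57 tilt(xz,yz) -0.0008 -0.0027 w 57.022 F [ 0.8 -0.6 -0.5]
turn_x -0.0012 rad; shift mm tool x 1.0 y 525.1 z 114.5
top lab [339.7 206.3] [ 529.5 -228.1   22.3   18.8    0.6]
top lab [365.2 199.8] [ 551.2 -307.9   31.8   32.4   88.3]
top wb [339. 207.] [ 529.2 -225.7   41.9   45.7   19.1]
```

View pics/s11a.png

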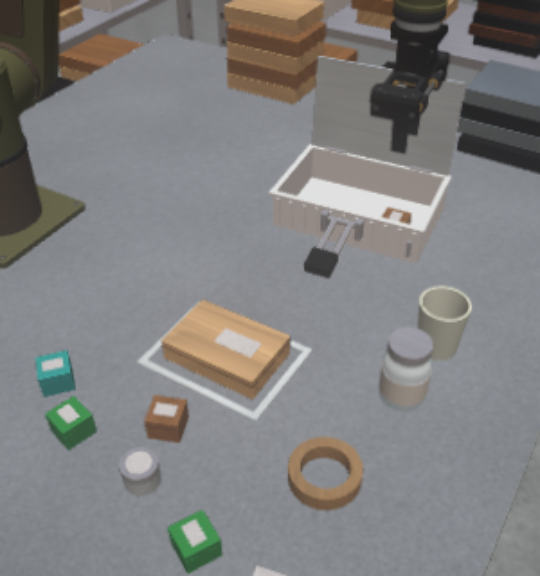

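carry_out --commands '[[[0,0.03,0.015,0,0,0,0.2],[0,0.055,0.015,0,0,0,0.2],[0,0.06,0.015,0,0,0,0.2],[0,0.06,0.015,0,0,0,0.2],[0,0.06,0.015,0,0,0,0.2],[0,0.06,0.015,0,0,0,0.2],[0,0.06,0.015,0,0,0,0.2],[0,0.06,0.015,0,0,0,0.2],[0,0.06,0.015,0,0,0,0.2],[0,0.06,0.015,0,0,0,0.2]]]'

```text
time_s: 26.05
ee_pos: [521.4, -274.9, 187.1]
eef_rot: [[-0.0, 0.095, -0.996], [0.0, -0.996, -0.095], [-1.0, -0.0, 0.0]]
ft_force: [1.3, 0.4, 0.4]
gripper_width: 0.6
```

carry_out --commands '[[[0,0.03,0.026,0,0,0,0.6],[0,0,0,0,0,0,0.6],[0,0,0,0,0,0,0.6],[0,0,0,0,0,0,0.6],[0,0,0,0,0,0,0.6],[0,0,0,0,0,0,0.6],[0,0,0,0,0,0,0.6],[0,0,0,0,0,0,0.6],[0,0,0,0,0,0,0.6],[0,0,0,0,0,0,0.6]]]'

```text
time_s: 27.3
ee_pos: [499.3, -305.6, 187.6]
eef_rot: [[-0.0, 0.095, -0.996], [-0.0, -0.996, -0.095], [-1.0, 0.0, 0.0]]
ft_force: [0.3, 0.4, -0.2]
gripper_width: 0.8
```

```bash
python3 -c "
from meas import *
plan(556,-306,14,95.5)
c,im=shot('wrist','w12')
hsv=cv2.cvtColor(im,cv2.COLOR_BGR2HSV); H,S,V=[hsv[...,i].astype(int) for i in range(3)]
yy,xx=np.mgrid[:384,:512]
for b in blobs(im,(S>90)&(H<25)&(yy<240)&(xx<400),60): print('wb',b.mean(0).round(),rect(onz(c,b,36)))
for b in blobs(im,(V>215)&(S<30)&(yy<240)&(xx<400),60): print('lab',b.mean(0).round(),rect(onz(c,b,36)))
"
```

```text
t 27.3 p [ 499.3 -305.6  187.6] jaw -84.57 tilt(xz,yz) 0.0000 0.0000 w 76.026 F [ 0.3  0.4 -0.2]
turn_x -0.0013 rad; shift mm tool x 173.6 y 5.9 z -56.4
wb [185. 146.] [ 534.5 -227.    43.    48.1   20.6]
wb [ 54. 135.] [528.4 -86.5 117.3 150.4  89.6]
lab [243. 237.] [ 441.5 -294.9    8.4   16.7    5.5]
lab [182. 148.] [ 533.4 -224.3   27.4   17.4   19.7]
lab [263. 134.] [ 554.5 -305.5   32.    32.6    5.4]
lab [ 44. 120.] [548.6 -77.9  29.8  59.9  89.9]
lab [ 88. 134.] [ 530.5 -102.4  135.6  181.3   88.9]
lab [318.  21.] [ 664.1 -347.1   17.4   27.4   61.7]
```

View pics/w12.png

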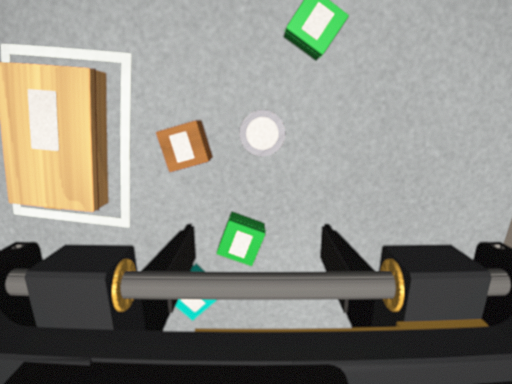

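carry_out --commands '[[[0.02,0.005,-0.03,0,0,0,0.5],[0.03,0,-0.025,0,0,0,0.5],[0.05,0,0,0,0,0,0.5],[0.04,0,0,0,0,0,0.5],[0.02,0,0,0,0,0,0.5],[0.0145,0,0,0,0,0,0.5],[0,0,0,0,0,0,-0.5],[0,0,0,0,0,0,-0.5],[0,0,0,0,0,0,-0.5],[0,0,0,0,0,0,-0.5]]]'

```text
time_s: 28.6
ee_pos: [555.5, -305.9, 14.8]
eef_rot: [[0.002, 0.095, -0.996], [-0.001, -0.996, -0.095], [-1.0, 0.002, -0.002]]
ft_force: [0.2, 0.2, 4.2]
gripper_width: 0.48
```

```bash
python3 -c "
from meas import *
plan(548.5,298,170,95.5)"
```

```text
t 28.6 p [ 555.5 -305.9   14.8] jaw -84.57 tilt(xz,yz) 0.0016 -0.0021 w 45.636 F [0.2 0.2 4.2]
turn_x -0.0012 rad; shift mm tool x -155.2 y -601.8 z -50.9
```

carry_out --commands '[[[-0.03,0,0,0,0,0,-0.5],[-0.05,0,0,0,0,0,-0.5],[-0.05,-0.03,-0.004,0,0,0,-0.5],[-0.03,-0.05,-0.005,0,0,0,-0.5],[0,-0.055,-0.005,0,0,0,-0.5],[0,-0.055,-0.005,0,0,0,-0.5],[0,-0.055,-0.005,0,0,0,-0.5],[0,-0.055,-0.005,0,0,0,-0.5],[0,-0.055,-0.005,0,0,0,-0.5],[0,-0.055,-0.005,0,0,0,-0.5]]]'

```text
time_s: 29.85
ee_pos: [554.2, 108.3, 173.3]
eef_rot: [[0.001, 0.095, -0.996], [-0.0, -0.996, -0.095], [-1.0, 0.0, -0.001]]
ft_force: [1.3, -0.2, -0.7]
gripper_width: 0.48
```

carry_out --commands '[[[0,-0.055,-0.005,0,0,0,-0.5],[0,-0.055,-0.005,0,0,0,-0.5],[0,-0.05,-0.004,0,0,0,-0.5],[0,-0.03,0,0,0,0,-0.5],[0,0,0,0,0,0,-0.5],[0,0,0,0,0,0,-0.5],[0,0,0,0,0,0,-0.5],[0,0,0,0,0,0,-0.5],[0,0,0,0,0,0,-0.5],[0,0,0,0,0,0,-0.5]]]'

```text
time_s: 31.1
ee_pos: [550.6, 296.8, 173.1]
eef_rot: [[0.0, 0.094, -0.996], [0.0, -0.996, -0.094], [-1.0, -0.0, -0.0]]
ft_force: [1.2, 0.6, -1.1]
gripper_width: 0.483
```

```bash
python3 -c "
from meas import *
plan(547,297,20,95.5); shot('wrist','w13')"
```

```text
t 31.1 p [550.6 296.8 173.1] jaw -84.59 tilt(xz,yz) -0.0000 -0.0001 w 45.842 F [ 1.2  0.6 -1.1]
turn_x -0.0016 rad; shift mm tool x 153.1 y -0.6 z 3.6
```

View pics/w13.png

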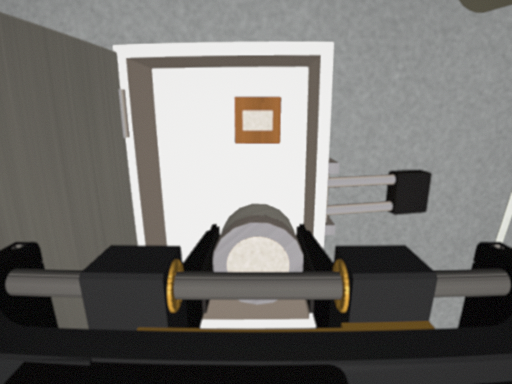

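carry_out --commands '[[[0.03,0,0.004,0,0,0,-0.5],[0.04,0,0,0,0,0,-0.5],[0.04,0,0,0,0,0,-0.5],[0.02,0,0,0,0,0,-0.5],[0.015,0,0,0,0,0,-0.5],[0.006,0,0,0,0,0,-0.5],[0.002,0,0,0,0,0,-0.5],[0,0,0,0,0,0,-0.5],[0,0,0,0,0,0,-0.5],[0,0,0,0,0,0,-0.5]]]'

```text
time_s: 32.4
ee_pos: [546.8, 296.8, 20.6]
eef_rot: [[0.001, 0.095, -0.996], [0.0, -0.996, -0.095], [-1.0, -0.0, -0.001]]
ft_force: [0.4, -0.9, -0.5]
gripper_width: 0.48
```

carry_out --commands '[[[0.001,0,0,0,0,0,-0.5],[0,0,0,0,0,0,-0.5],[0,0,0,0,0,0,0.25],[0,0,0,0,0,0,0.25],[0,0,0,0,0,0,0.25],[-0.01,0,0,0,0,0,0.25],[-0.03,0,0,0,0,0,0.25],[-0.04,0,0,0,0,0,0.25],[-0.05,0,0,0,0,0,0.25],[-0.04,0,0,0,0,0,0.25]]]'

```text
time_s: 33.65
ee_pos: [547.0, 296.9, 192.3]
eef_rot: [[0.003, 0.095, -0.996], [0.001, -0.996, -0.095], [-1.0, -0.001, -0.003]]
ft_force: [0.8, -0.4, -0.2]
gripper_width: 0.625
```

```bash
python3 -c "
from meas import *
plan(480,-205,190,110)
c,im=shot('scene','s14');cv2.imwrite('pics/s14a.png',cv2.resize(im[30:350,100:400],None,fx=1.8,fy=1.8))
c,im=shot('top','t14')
hsv=cv2.cvtColor(im,cv2.COLOR_BGR2HSV); H,S,V=[hsv[...,i].astype(int) for i in range(3)];yy,xx=np.mgrid[:384,:512]
for b in blobs(im,(S>90)&(H<25)&(yy>185)&(yy<220)&(xx>325)&(xx<410),60): print('top wb',b.mean(0).round(),rect(onz(c,b,36)))
"
```

```text
t 33.6 p [547.  296.9 192.3] jaw -84.57 tilt(xz,yz) -0.0009 -0.0027 w 59.405 F [ 0.8 -0.4 -0.2]
turn_x -0.2543 rad; shift mm tool x 2.3 y 448.7 z 234.6
top wb [340. 207.] [ 528.8 -225.8   42.8   45.6   19.3]
```

View pics/s14a.png

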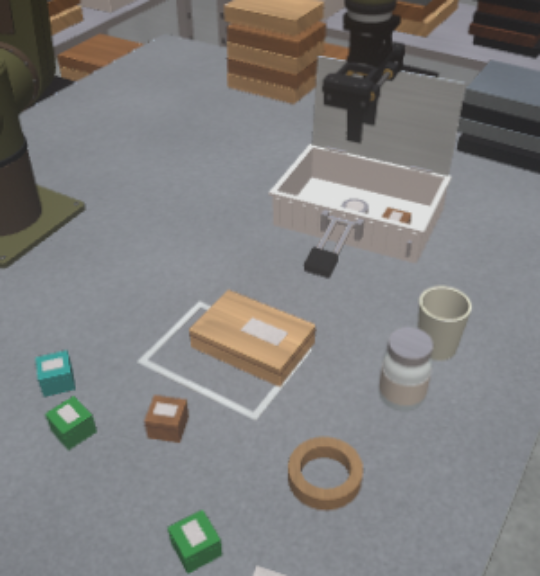

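The slide box has been knocked out of its outline, so I'll measure it and put it back first.

```bash
python3 -c "
from meas import *
c,im=slide('t15');cv2.imwrite('pics/t15a.png',cv2.resize(im[130:260,110:430],None,fx=2.5,fy=2.5,interpolation=0))
c=manip.get_calibration('scene');im=cv2.imread('pics/s14.png')
u=proj(c,[(525.2,-81.9,38),(533,-45,38)]);print(u)
"
```

```text
slide [266. 178.] [297. 225.] [544.1 -43.5  97.9 150.6  90. ]
[[222.44713855 217.46678186]
 [233.03544863 209.73727133]]
```

View pics/t15a.png

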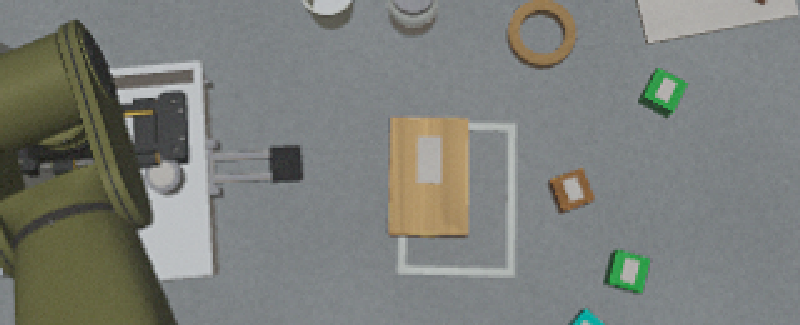

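```bash
python3 -c "
from meas import *
plan(648,-42,190,-90.3)"
```

```text
t 33.8 p [548.3 297.5 193.4] jaw -84.57 tilt(xz,yz) -0.0023 -0.0070 w 59.674 F [-0.8 -0.3 -1.1]
turn_x 0.1001 rad; shift mm tool x 3.4 y 338.9 z -101.5
```

carry_out --commands '[[[0,0.03,0,0,0,0,0.25],[0,0,0,0.1,0,0,0.25],[0,0.05,-0.02,0,0,0,0.25],[0,0.055,-0.02,0,0,0,0.25],[0,0.055,-0.02,0,0,0,0.25],[0,0.055,-0.02,0,0,0,0.25],[0,0.055,-0.02,0,0,0,0.25],[0,0.04,0,0,0,0,0.25],[0,0,0,0,0,0,0.25],[0,0,0,0,0,0,0.25]]]'

```text
time_s: 35.05
ee_pos: [647.0, -43.2, 187.6]
eef_rot: [[-0.002, -0.005, -1.0], [0.001, -1.0, 0.005], [-1.0, -0.001, 0.002]]
ft_force: [0.1, 0.7, -0.3]
gripper_width: 0.626
```

```bash
python3 -c "
from meas import *
plan(648,-42,22,-90.3); shot('wrist','w16')"
```

```text
t 35.0 p [647.  -43.2 187.6] jaw -90.31 tilt(xz,yz) -0.0008 0.0023 w 59.503 F [ 0.1  0.7 -0.3]
turn_x -0.0001 rad; shift mm tool x 165.6 y -1.2 z -1.0
```

View pics/w16.png

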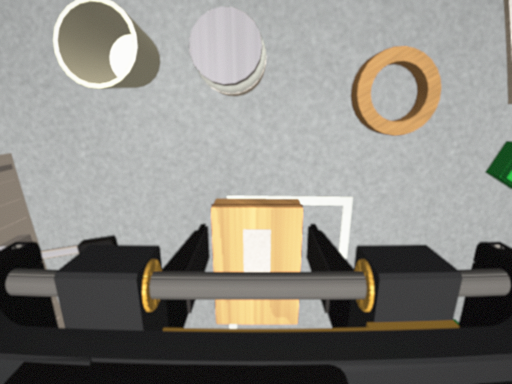

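```bash
python3 -c "
from meas import *
c=manip.get_calibration('wrist'); print(onz(c,[(212,207),(302,207)],38).round(1)); print(onz(c,[(228,194),(353,198)],0).round(1))"
```

```text
[[625.3   6.9  38. ]
 [624.9 -89.8  38. ]]
[[ 629.7   -6.9    0. ]
 [ 624.1 -156.7    0. ]]
```

carry_out --commands '[[[0.05,-0.001,-0.003,0,0,0,0.25],[0.05,0,0,0,0,0,0.25],[0.03,0,0,0,0,0,0.25],[0.02,0,0,0,0,0,0.25],[0.015,0,0,0,0,0,0.25],[0,0,0.008,0,0,0,0.25],[0,0,0.006,0,0,0,0.25],[0,0,0.006,0,0,0,0.25],[0,0,0.006,0,0,0,0.25],[0,0,0.005,0,0,0,0.25]]]'

```text
time_s: 36.35
ee_pos: [621.0, -42.8, 25.7]
eef_rot: [[0.004, -0.005, -1.0], [-0.0, -1.0, 0.005], [-1.0, 0.0, -0.004]]
ft_force: [4.5, 0.3, 2.9]
gripper_width: 0.622
```

carry_out --commands '[[[0,0,0.004,0,0,0,0.25],[0,0,0.003,0,0,0,0.25],[0,0,0,0,0,0,0.25],[0,0,-0.02,0,0,0,0.25],[-0.03,0,-0.01,0,0,0,0.25],[-0.05,0,0,0,0,0,0.25],[-0.05,0,0,0,0,0,0.6],[-0.03,0,0,0,0,0,0.6],[0,0,0,0,0,0,0.6],[0,0,0,0,0,0,0.6]]]'

```text
time_s: 37.6
ee_pos: [640.7, -42.5, 180.9]
eef_rot: [[-0.006, -0.005, -1.0], [0.001, -1.0, 0.005], [-1.0, -0.001, 0.006]]
ft_force: [0.2, -0.2, -0.3]
gripper_width: 0.801
```

```bash
python3 -c "
from meas import *
c,im=slide('t17')
plan(545,30,182,-0.4)"
```

```text
t 37.6 p [640.6 -42.4 180.5] jaw -90.30 tilt(xz,yz) -0.0008 0.0064 w 75.833 F [-0.4  0.3  0.2]
turn_x -1.5690 rad; shift mm tool x -1.5 y -96.1 z -71.7
```

carry_out --commands '[[[0,0,0,-0.174,0,0,0.6],[0,0,0,-0.174,0,0,0.6],[0,0,0,-0.174,0,0,0.6],[0,0,0,-0.174,0,0,0.6],[0,0,0,-0.174,0,0,0.6],[0,0,0,-0.174,0,0,0.6],[0,0,0,-0.174,0,0,0.6],[0,0,0,-0.174,0,0,0.6],[0,0,0,-0.177,0,0,0.6],[0,-0.05,-0.05,0,0,0,0.6]]]'

```text
time_s: 38.9
ee_pos: [598.3, 0.6, 180.5]
eef_rot: [[-0.005, 1.0, -0.01], [0.0, -0.01, -1.0], [-1.0, -0.005, -0.0]]
ft_force: [0.6, 0.5, 0.5]
gripper_width: 0.802
```

carry_out --commands '[[[0,-0.05,-0.03,0,0,0,0.6],[0,-0.014,0,0,0,0,0.6],[0,0,0,0,0,0,0.6],[0,0,0,0,0,0,0.6],[0,0,0,0,0,0,0.6],[0,0,0,0,0,0,0.6],[0,0,0,0,0,0,0.6],[0,0,0,0,0,0,0.6],[0,0,0,0,0,0,0.6],[0,0,0,0,0,0,0.6]]]'

```text
time_s: 40.15
ee_pos: [535.0, 32.3, 184.1]
eef_rot: [[0.0, 1.0, -0.007], [-0.0, -0.007, -1.0], [-1.0, 0.0, 0.0]]
ft_force: [-0.8, 0.3, -0.7]
gripper_width: 0.799
```

```bash
python3 -c "
from meas import *
c,im=slide('t18')
plan(527,35,22,-0.4); shot('wrist','w18')"
```

```text
slide [273. 182.] [297. 232.] [526.3 -54.9  74.9 158.8  90. ]
t 40.2 p [535.   32.3 184.1] jaw -0.39 tilt(xz,yz) 0.0001 0.0000 w 76.561 F [-1.2  0.7 -0.5]
turn_x 0.0001 rad; shift mm tool x 162.1 y -8.0 z -2.7
```

View pics/w18.png

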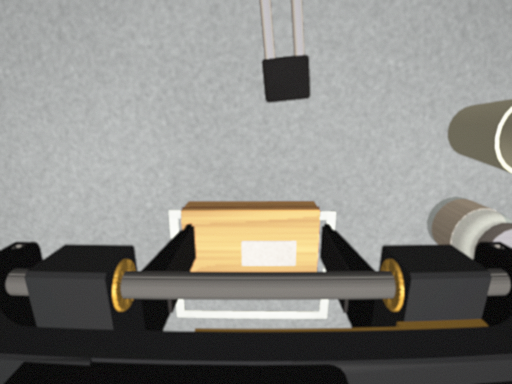

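carry_out --commands '[[[0.05,-0.008,-0.004,0,0,0,0.6],[0.05,0,0,0,0,0,0.6],[0.03,0,0,0,0,0,0.6],[0.02,0,0,0,0,0,0.6],[0.012,0,0,0,0,0,0.6],[0,0,0.008,0,0,0,0.6],[0,0,0.008,0,0,0,0.6],[0,0,0.008,0,0,0,0.6],[0,0,0.008,0,0,0,0.6],[0,0,0.008,0,0,0,0.6]]]'

```text
time_s: 41.5
ee_pos: [527.7, -3.9, 23.2]
eef_rot: [[0.002, 1.0, -0.007], [0.001, -0.007, -1.0], [-1.0, 0.002, -0.001]]
ft_force: [0.2, 4.3, 3.0]
gripper_width: 0.802
```

carry_out --commands '[[[0,0,0.006,0,0,0,0.6],[0,0,0.004,0,0,0,0.6],[0,0,0.003,0,0,0,0.6],[0,0,0,0,0,0,0.6],[0,0,-0.02,0,0,0,0.6],[-0.05,0,-0.03,0,0,0,0.6],[-0.05,0,-0.03,0,0,0,0.6],[-0.06,0,-0.03,0,0,0,0.6],[0,0,-0.05,0,0,0,0.6],[0,0,-0.05,0,0,0,0.6]]]'

```text
time_s: 42.75
ee_pos: [528.4, 191.5, 178.4]
eef_rot: [[0.001, 1.0, -0.008], [-0.002, -0.008, -1.0], [-1.0, 0.001, 0.002]]
ft_force: [0.7, -0.5, -1.1]
gripper_width: 0.804
```

```bash
python3 -c "
from meas import *
c,im=slide('t19');cv2.imwrite('pics/t19a.png',cv2.resize(im[140:260,210:370],None,fx=5,fy=5,interpolation=0))
plan(540,-290,190,20)"
```

```text
slide [278. 185.] [309. 233.] [520.1 -81.1  98.1 151.7  89.7]
t 42.8 p [527.5 196.5 177.7] jaw -0.23 tilt(xz,yz) 0.0000 -0.0018 w 75.929 F [-1.5  2.6  0.8]
turn_x -0.3531 rad; shift mm tool x -12.3 y -154.6 z 461.4
```

View pics/t19a.png

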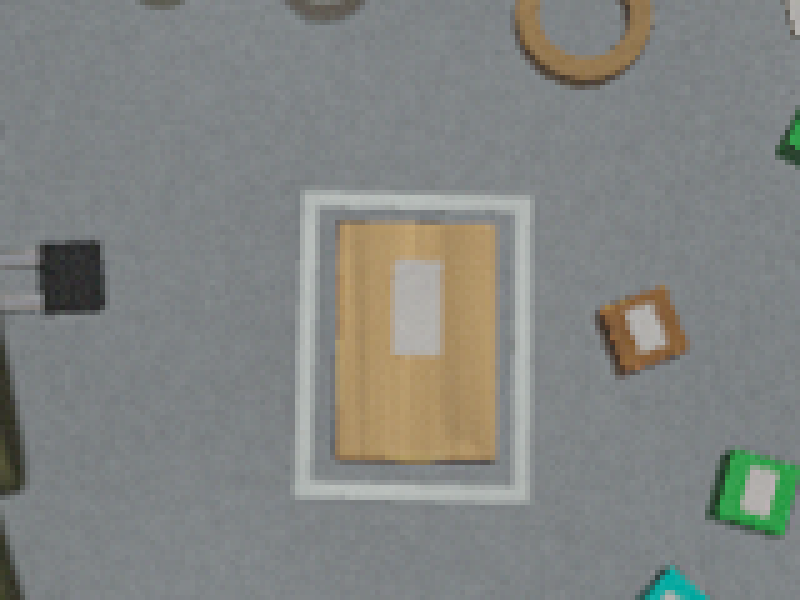

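```bash
python3 -c "
from meas import *
plan(548,-264,150,20)"
```

```text
t 42.8 p [527.5 196.5 177.7] jaw -0.23 tilt(xz,yz) 0.0000 -0.0018 w 75.929 F [-1.5  2.6  0.8]
turn_x -0.3531 rad; shift mm tool x 27.7 y -138.2 z 439.7
```

carry_out --commands '[[[0,0,0,-0.176,0,0,0.5],[0,0,0,-0.177,0,0,0.5],[0,-0.017,0.055,0,0,0,0.5],[0,-0.017,0.055,0,0,0,0.5],[0,-0.017,0.055,0,0,0,0.5],[0,-0.017,0.055,0,0,0,0.5],[0,-0.017,0.055,0,0,0,0.5],[0,-0.017,0.055,0,0,0,0.5],[0,-0.017,0.055,0,0,0,0.5],[0,-0.017,0.05,0,0,0,0.5]]]'

```text
time_s: 44.05
ee_pos: [546.3, -266.8, 176.7]
eef_rot: [[-0.003, 0.941, 0.339], [-0.001, 0.339, -0.941], [-1.0, -0.003, -0.0]]
ft_force: [0.9, -0.3, 0.0]
gripper_width: 0.747
```

carry_out --commands '[[[0.025,0,0,0,0,0,0.5],[0,0,0,0,0,0,0.5],[0,0,0,0,0,0,0.5],[0,0,0,0,0,0,0.5],[0,0,0,0,0,0,0.5],[0,0,0,0,0,0,0.5],[0,0,0,0,0,0,0.5],[0,0,0,0,0,0,0.5],[0,0,0,0,0,0,0.5],[0,0,0,0,0,0,0.5]]]'

```text
time_s: 45.3
ee_pos: [547.7, -264.1, 152.9]
eef_rot: [[-0.0, 0.941, 0.339], [0.0, 0.339, -0.941], [-1.0, -0.0, -0.0]]
ft_force: [-0.5, -0.6, -0.3]
gripper_width: 0.751
```

```bash
python3 -c "
from meas import *
plan(533.4,-225,13,20)
c,im=shot('wrist','w20')
hsv=cv2.cvtColor(im,cv2.COLOR_BGR2HSV); H,S,V=[hsv[...,i].astype(int) for i in range(3)]
yy,xx=np.mgrid[:384,:512]
for b in blobs(im,(S>90)&(H<25)&(yy<240)&(xx<400),60): print('wb',b.mean(0).round(),rect(onz(c,b,36)))
for b in blobs(im,(V>215)&(S<30)&(yy<240)&(xx<400),60): print('lab',b.mean(0).round(),rect(onz(c,b,36)))
"
```

```text
t 45.3 p [ 547.7 -264.1  152.9] jaw 19.82 tilt(xz,yz) -0.0000 -0.0000 w 71.307 F [-0.5 -0.6 -0.3]
turn_x -0.0031 rad; shift mm tool x 139.9 y -0.1 z -41.7
wb [260. 150.] [ 535.1 -223.3   42.8   44.1   20.9]
wb [309.  26.] [ 536.3 -122.   161.5   62.4   20.5]
lab [134. 184.] [ 433.3 -292.8   17.6   27.6   74.2]
lab [260. 151.] [ 535.2 -223.8   26.7   16.4   19.8]
lab [ 67. 102.] [ 355.8 -239.7   27.9   17.9   49.1]
lab [340.   6.] [556.3 -90.9  49.5  16.5  21.1]
lab [296.  62.] [ 527.2 -117.2   84.7  178.7   89.2]
```

View pics/w20.png

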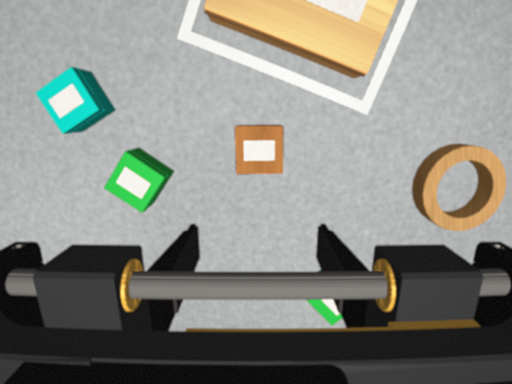

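carry_out --commands '[[[0.02,0.001,-0.022,0,0,0,0.5],[0.03,0,-0.02,0,0,0,0.5],[0.04,0,0,0,0,0,0.5],[0.03,0,0,0,0,0,0.5],[0.019,0,0,0,0,0,0.5],[0,0,0,0,0,0,0.5],[0,0,0,0,0,0,-0.5],[0,0,0,0,0,0,-0.5],[0,0,0,0,0,0,-0.5],[0,0,0,0,0,0,-0.5]]]'

```text
time_s: 46.6
ee_pos: [535.1, -224.6, 15.0]
eef_rot: [[0.001, 0.941, 0.339], [-0.001, 0.339, -0.941], [-1.0, 0.001, 0.001]]
ft_force: [0.2, -0.0, 3.5]
gripper_width: 0.464
```

```bash
python3 -c "
from meas import *
plan(475.5,290,170,-84.5)"
```

```text
t 46.6 p [ 535.1 -224.6   15. ] jaw 19.83 tilt(xz,yz) 0.0010 0.0012 w 44.120 F [ 0.2 -0.   3.5]
turn_x -1.3207 rad; shift mm tool x -155.0 y 517.9 z -10.0
```

carry_out --commands '[[[-0.03,0,0,0,0,0,-0.5],[-0.05,0,0,-0.165,0,0,-0.5],[-0.05,0,0,-0.165,0,0,-0.5],[-0.025,0,0,-0.165,0,0,-0.5],[0,0,0,-0.165,0,0,-0.5],[0,0,0,-0.165,0,0,-0.5],[0,0,0,-0.165,0,0,-0.5],[0,0,0,-0.165,0,0,-0.5],[0,0,0,-0.165,0,0,-0.5],[0,0.03,0,0,0,0,-0.5]]]'

```text
time_s: 47.85
ee_pos: [531.5, -195.1, 168.9]
eef_rot: [[-0.0, -0.094, 0.996], [-0.0, 0.996, 0.094], [-1.0, -0.0, -0.0]]
ft_force: [1.3, 1.2, -0.8]
gripper_width: 0.461
```

carry_out --commands '[[[0,0.05,-0.001,0,0,0,-0.5],[0,0.055,-0.001,0,0,0,-0.5],[0,0.055,-0.001,0,0,0,-0.5],[0,0.055,-0.001,0,0,0,-0.5],[0,0.055,-0.001,0,0,0,-0.5],[0,0.055,-0.001,0,0,0,-0.5],[0,0.055,-0.001,0,0,0,-0.5],[0,0.055,-0.001,0,0,0,-0.5],[0,0.04,-0.001,0,0,0,-0.5],[0,0.013,0,0,0,0,-0.5]]]'

```text
time_s: 49.1
ee_pos: [475.5, 292.3, 168.8]
eef_rot: [[-0.0, -0.098, 0.995], [-0.0, 0.995, 0.098], [-1.0, -0.0, -0.0]]
ft_force: [-0.4, -0.8, -1.2]
gripper_width: 0.462
```

```bash
python3 -c "
from meas import *
plan(476.3,290,20,95.5); shot('wrist','w21')
c,im=slide('t21'); c,im=shot('scene','s21')"
```

```text
t 49.1 p [475.5 292.3 168.8] jaw 95.62 tilt(xz,yz) -0.0002 -0.0004 w 43.899 F [-0.4 -0.8 -1.2]
turn_x 0.0021 rad; shift mm tool x 148.8 y -2.4 z 0.6
slide [278. 185.] [309. 233.] [520.1 -81.   98.2 151.7  89.7]
```

View pics/w21.png

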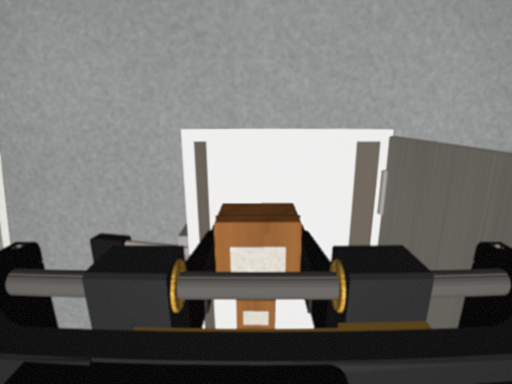

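View pics/s21.png

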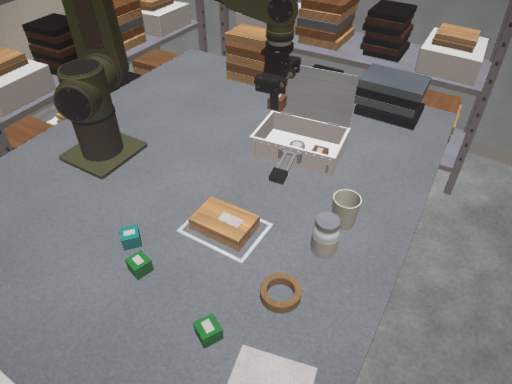

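carry_out --commands '[[[0.03,-0.002,0,0,0,0,-0.5],[0.04,0,0,0,0,0,-0.5],[0.04,0,0,0,0,0,-0.5],[0.02,0,0,0,0,0,-0.5],[0.012,0,0,0,0,0,-0.5],[0.005,0,0,0,0,0,-0.5],[0.001,0,0,0,0,0,-0.5],[0,0,0,0,0,0,-0.5],[0,0,0,0,0,0,-0.5],[0,0,0,0,0,0,-0.5]]]'

```text
time_s: 50.5
ee_pos: [476.6, 288.8, 21.4]
eef_rot: [[0.001, -0.095, 0.995], [0.0, 0.995, 0.095], [-1.0, 0.0, 0.001]]
ft_force: [-0.5, 1.1, -0.2]
gripper_width: 0.462
```

carry_out --commands '[[[0.0015,0,0,0,0,0,-0.5],[0,0,0,0,0,0,-0.5],[0,0,0,0,0,0,0.2],[0,0,0,0,0,0,0.2],[0,0,0,0,0,0,0.2],[-0.01,0,0,0,0,0,0.2],[-0.03,0,0,0,0,0,0.2],[-0.04,0,0,0,0,0,0.2],[-0.05,0,0,0,0,0,0.2],[-0.04,0,0,0,0,0,0.2]]]'

```text
time_s: 51.75
ee_pos: [476.8, 288.8, 192.6]
eef_rot: [[0.002, -0.095, 0.995], [0.001, 0.995, 0.095], [-1.0, 0.001, 0.002]]
ft_force: [-0.1, -0.3, -0.1]
gripper_width: 0.599
```

```bash
python3 -c "
from meas import *
plan(562,140,190,5.5)"
```

```text
t 51.8 p [476.8 288.8 192.6] jaw 95.46 tilt(xz,yz) 0.0009 0.0025 w 56.880 F [-0.1 -0.3 -0.1]
turn_x 1.5701 rad; shift mm tool x 2.6 y 70.5 z 156.3
```

carry_out --commands '[[[0,0,0,0.174,0,0,0.6],[0,0,0,0.174,0,0,0.6],[0,0,0,0.174,0,0,0.6],[0,0,0,0.174,0,0,0.6],[0,0,0,0.174,0,0,0.6],[0,0,0,0.174,0,0,0.6],[0,0,0,0.174,0,0,0.6],[0,0,0,0.174,0,0,0.6],[0,0,0,0.178,0,0,0.6],[0,0.03,0.05,0,0,0,0.6]]]'

```text
time_s: 53.0
ee_pos: [510.3, 243.4, 190.4]
eef_rot: [[0.001, 0.995, 0.1], [0.001, 0.1, -0.995], [-1.0, 0.001, -0.001]]
ft_force: [0.2, -0.8, -0.8]
gripper_width: 0.796
```

carry_out --commands '[[[0,0.02,0.05,0,0,0,0.6],[0,0.02,0.05,0,0,0,0.6],[0,0,0.05,0,0,0,0.6],[0,0,0,0,0,0,0.6],[0,0,0,0,0,0,0.6],[0,0,0,0,0,0,0.6],[0,0,0,0,0,0,0.6],[0,0,0,0,0,0,0.6],[0,0,0,0,0,0,0.6],[0,0,0,0,0,0,0.6]]]'

```text
time_s: 54.25
ee_pos: [565.3, 96.3, 189.5]
eef_rot: [[-0.0, 0.995, 0.096], [-0.0, 0.096, -0.995], [-1.0, -0.0, 0.0]]
ft_force: [-0.6, 0.5, 0.2]
gripper_width: 0.798
```

```bash
python3 -c "
from meas import *
plan(562,140,22,5.5); c,im=shot('wrist','w22')
V=im.max(2).astype(int); yy,xx=np.mgrid[:384,:512]
for b in blobs(im,(V<60)&(yy<235)&(xx>210)&(xx<310),100): print(b.min(0),b.max(0),rect(onz(c,b,42)))
c,im=slide('t22'); c,im=shot('scene','s22'); cv2.imwrite('pics/s22a.png',cv2.resize(im[80:240,200:360],None,fx=4,fy=4))"
```

```text
t 54.2 p [565.3  96.3 189.5] jaw 5.51 tilt(xz,yz) -0.0000 0.0000 w 75.818 F [-0.6  0.5  0.2]
turn_x 0.0002 rad; shift mm tool x 167.5 y 0.9 z -43.8
[240. 125.] [281. 164.] [563.9 141.2  41.3  39.3   6.6]
slide [278. 185.] [309. 233.] [520.2 -81.   98.2 151.7  89.7]
```

View pics/w22.png

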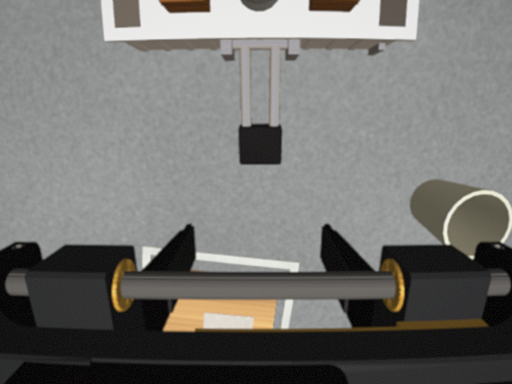

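View pics/s22a.png

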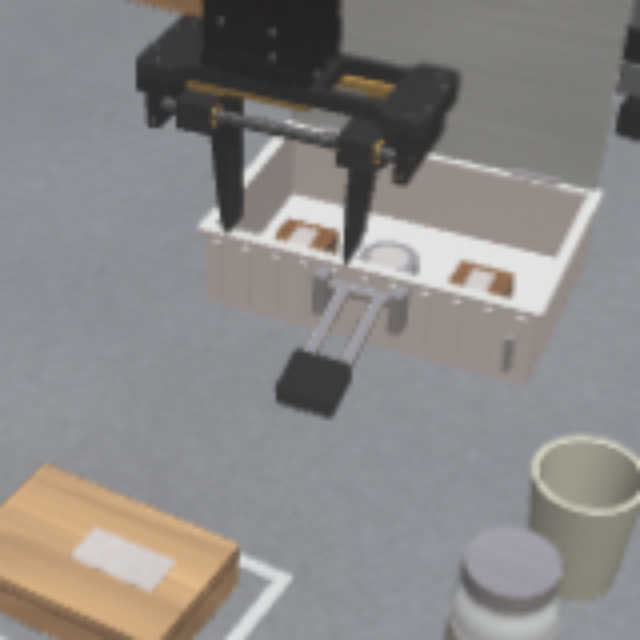

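carry_out --commands '[[[0,0.003,-0.045,0,0,0,0.6],[0.05,0,0,0,0,0,0.6],[0.05,0,0,0,0,0,0.6],[0.03,0,0,0,0,0,0.6],[0.02,0,0,0,0,0,0.6],[0.016,0,0,0,0,0,0.6],[0,0,0,0,0,0,-0.5],[0,0,0,0,0,0,-0.5],[0,0,0,0,0,0,-0.5],[0,0,0,0,0,0,-0.5]]]' --newtons 30

```text
time_s: 55.65
ee_pos: [563.3, 141.2, 24.4]
eef_rot: [[-0.002, 0.995, 0.096], [-0.0, 0.096, -0.995], [-1.0, -0.002, 0.0]]
ft_force: [-5.2, -0.7, 3.6]
gripper_width: 0.461
```

```bash
python3 -c "
from meas import *
plan(562,140,22,5.5)"
```

```text
t 55.6 p [563.3 141.2  24.4] jaw 5.52 tilt(xz,yz) -0.0023 0.0001 w 43.820 F [-5.2 -0.7  3.6]
turn_x 0.0003 rad; shift mm tool x 2.4 y -1.4 z 1.1
```

carry_out --commands '[[[-0.001,0,0,0,0,0,-0.5],[-0.0015,0,0,0,0,0,-0.5],[-0.0015,0,0,0,0,0,-0.5],[-0.0015,0,0,0,0,0,-0.5],[-0.0015,0,0,0,0,0,-0.5],[-0.0015,0,0,0,0,0,-0.5],[-0.0015,0,0,0,0,0,-0.5],[-0.0015,0,0,0,0,0,-0.5],[-0.0015,0,0,0,0,0,-0.5],[-0.0015,0,0,0,0,0,-0.5]]]'

```text
time_s: 56.9
ee_pos: [563.2, 141.1, 37.8]
eef_rot: [[-0.002, 0.995, 0.096], [-0.0, 0.096, -0.995], [-1.0, -0.002, 0.0]]
ft_force: [-3.2, -2.2, -12.2]
gripper_width: 0.463
```

```bash
python3 -c "
from meas import *
plan(562,140,22,5.5)
c,im=shot('scene','s23'); cv2.imwrite('pics/s23a.png',cv2.resize(im[60:240,200:380],None,fx=3,fy=3))"
```

```text
t 56.9 p [563.2 141.1  37.8] jaw 5.50 tilt(xz,yz) -0.0018 0.0003 w 43.959 F [ -3.2  -2.2 -12.2]
turn_x 0.0001 rad; shift mm tool x 15.8 y -1.3 z 1.0
```

View pics/s23a.png

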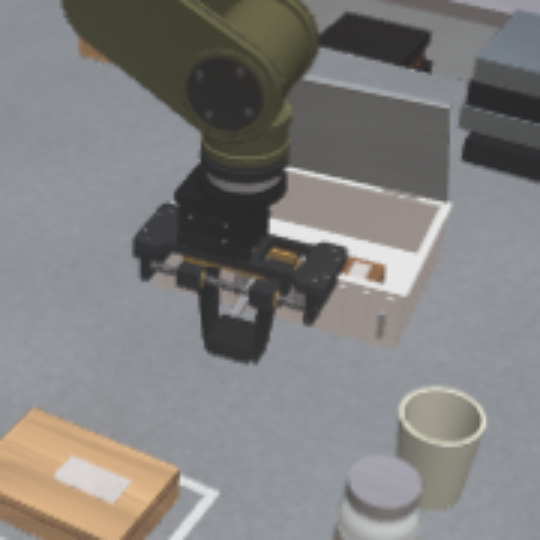

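carry_out --commands '[[[-0.0015,0,0,0,0,0,-0.5],[-0.0015,0,0,0,0,0,-0.5],[-0.0015,0,0,0,0,0,-0.5],[-0.0015,0,0,0,0,0,-0.5],[-0.0015,0,0,0,0,0,-0.5],[-0.0015,0,0,0,0,0,-0.5],[-0.001,0,0,0,0,0,-0.5],[-0.001,0,0,0,0,0,-0.5],[-0.001,0,0,0,0,0,-0.5],[-0.001,0,0,0,0,0,-0.5]]]'

```text
time_s: 58.2
ee_pos: [563.2, 142.3, 51.0]
eef_rot: [[-0.002, 0.995, 0.096], [0.002, 0.096, -0.995], [-1.0, -0.002, -0.002]]
ft_force: [-5.9, 0.3, -10.3]
gripper_width: 0.464
```

carry_out --commands '[[[-0.0008,0,0,0,0,0,-0.5],[-0.0008,0,0,0,0,0,-0.5],[-0.0008,0,0,0,0,0,-0.5],[-0.0006,0,0,0,0,0,-0.5],[-0.0005,0,0,0,0,0,-0.5],[-0.0005,0,0,0,0,0,-0.5],[-0.0005,0,0,0,0,0,-0.5],[-0.0005,0,0,0,0,0,-0.5],[-0.0005,0,0,0,0,0,-0.5],[-0.0005,0,0,0,0,0,-0.5]]]'

```text
time_s: 59.45
ee_pos: [563.1, 142.9, 57.1]
eef_rot: [[-0.002, 0.995, 0.096], [0.003, 0.096, -0.995], [-1.0, -0.002, -0.003]]
ft_force: [-5.9, 3.3, -10.0]
gripper_width: 0.46
```

```bash
python3 -c "
from meas import *
plan(562,140,22,5.5)
c,im=shot('scene','s24'); cv2.imwrite('pics/s24a.png',cv2.resize(im[60:240,200:380],None,fx=3,fy=3))"
```

```text
t 59.5 p [563.1 142.9  57.1] jaw 5.48 tilt(xz,yz) -0.0015 -0.0032 w 43.747 F [ -5.9   3.3 -10. ]
turn_x -0.0003 rad; shift mm tool x 35.1 y -1.4 z 2.8
```

View pics/s24a.png

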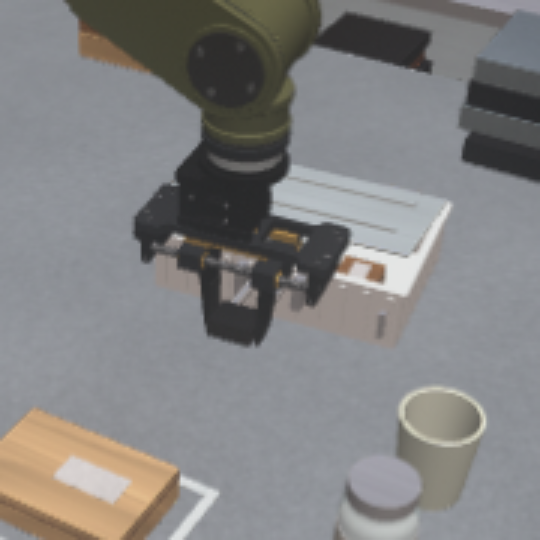

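carry_out --commands '[[[-0.0005,0,0,0,0,0,-0.5],[-0.0005,0,0,0,0,0,-0.5],[-0.0005,0,0,0,0,0,-0.5],[-0.0005,0,0,0,0,0,-0.5],[-0.0005,0,0,0,0,0,-0.5],[-0.0005,0,0,0,0,0,-0.5],[-0.0005,0,0,0,0,0,-0.5],[-0.0005,0,0,0,0,0,-0.5],[-0.0005,0,0,0,0,0,-0.5],[-0.0005,0,0,0,0,0,-0.5]]]'

```text
time_s: 60.75
ee_pos: [563.0, 143.4, 61.7]
eef_rot: [[-0.002, 0.995, 0.095], [0.004, 0.095, -0.995], [-1.0, -0.001, -0.004]]
ft_force: [-4.6, 4.7, -13.5]
gripper_width: 0.46
```

```bash
python3 -c "
from meas import *
plan(562,140,22,5.5)
c,im=shot('scene','s25'); cv2.imwrite('pics/s25a.png',cv2.resize(im[60:240,200:380],None,fx=3,fy=3))"
```

```text
t 60.8 p [563.  143.4  61.7] jaw 5.47 tilt(xz,yz) -0.0013 -0.0041 w 43.690 F [ -4.6   4.7 -13.5]
turn_x -0.0005 rad; shift mm tool x 39.7 y -1.3 z 3.3
```

View pics/s25a.png

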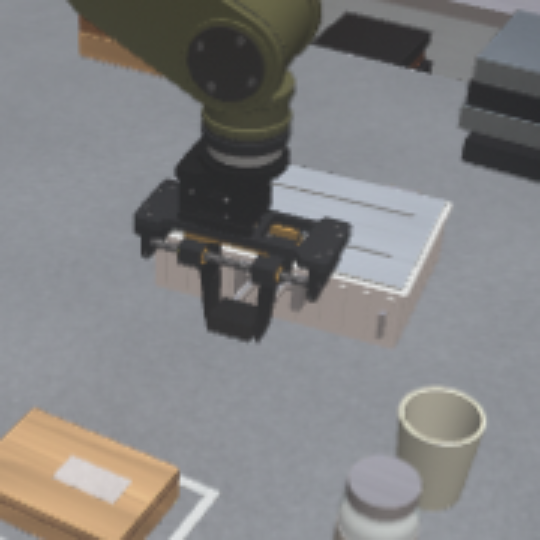

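carry_out --commands '[[[-0.0004,0,0,0,0,0,-0.5],[-0.0004,0,0,0,0,0,-0.5],[-0.0004,0,0,0,0,0,-0.5],[-0.0004,0,0,0,0,0,-0.5],[-0.0004,0,0,0,0,0,-0.5],[-0.0004,0,0,0,0,0,-0.5],[-0.0004,0,0,0,0,0,-0.5],[-0.0004,0,0,0,0,0,-0.5],[0,0,0,0,0,0,-0.5],[0,0,0,0,0,0,-0.5]]]'

```text
time_s: 62.05
ee_pos: [563.0, 143.4, 61.8]
eef_rot: [[-0.001, 0.995, 0.095], [0.004, 0.095, -0.995], [-1.0, -0.0, -0.004]]
ft_force: [3.6, 6.4, -28.3]
gripper_width: 0.458
```

carry_out --commands '[[[0.001,0,0,0,0,0,-0.5],[0,0,0,0,0,0,-0.5],[0,0,0,0,0,0,0.5],[0,0,0,0,0,0,0.5],[0,0,0,0,0,0,0.5],[0,0,0,0,0,0,0.5],[-0.02,0,0,0,0,0,0.5],[-0.05,0,0,0,0,0,0.5],[-0.05,0,0.04,0,0,0,0.5],[-0.04,0,0.05,0,0,0,0.5]]]'

```text
time_s: 63.3
ee_pos: [573.2, 53.6, 226.4]
eef_rot: [[0.005, 0.995, 0.098], [0.0, 0.098, -0.995], [-1.0, 0.005, 0.0]]
ft_force: [0.2, 0.0, -0.4]
gripper_width: 0.749
```

carry_out --commands '[[[0,0,0.05,0,0,0,0.5],[0,0,0.05,0,0,0,0.5],[0,0,0.05,0,0,0,0.5],[0,0,0.05,0,0,0,0.5],[0,0,0.05,0,0,0,0.5],[0,0,0.05,0,0,0,0.5],[0,0,0,0,0,0,0.5],[0,0,0,0,0,0,0.5],[0,0,0,0,0,0,0.5],[0,0,0,0,0,0,0.5]]]'

```text
time_s: 64.55
ee_pos: [601.3, -243.6, 222.3]
eef_rot: [[0.0, 0.995, 0.097], [-0.0, 0.097, -0.995], [-1.0, 0.0, 0.0]]
ft_force: [-0.2, 0.3, -1.0]
gripper_width: 0.747
```

```bash
python3 -c "
from meas import *
plan(562,140,22,5.5)
c,im=slide('t26');cv2.imwrite('pics/t26a.png',cv2.resize(im[130:260,110:350],None,fx=3.3,fy=3.3,interpolation=0))
c,im=shot('scene','s26'); cv2.imwrite('pics/s26a.png',cv2.resize(im[60:360,100:400],None,fx=2,fy=2))"
```

```text
t 64.5 p [ 601.3 -243.6  222.3] jaw 5.59 tilt(xz,yz) 0.0003 0.0001 w 70.998 F [-0.2  0.3 -1. ]
turn_x 0.0015 rad; shift mm tool x 200.3 y -2.3 z -385.6
slide [278. 185.] [309. 233.] [520.1 -81.   98.2 151.7  89.7]
```

View pics/t26a.png

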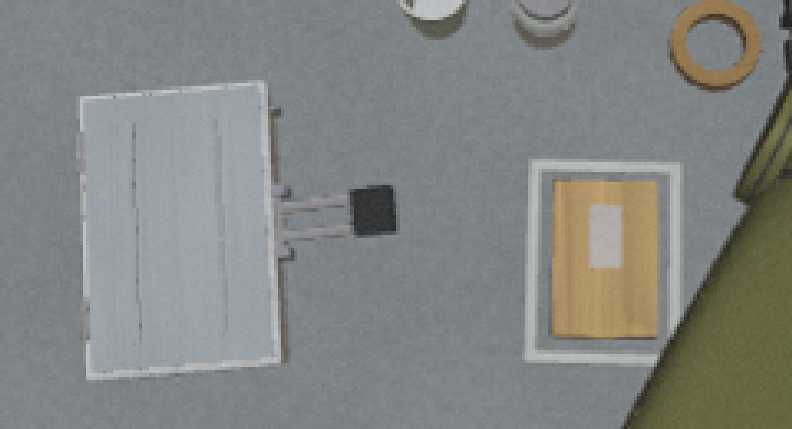

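View pics/s26a.png

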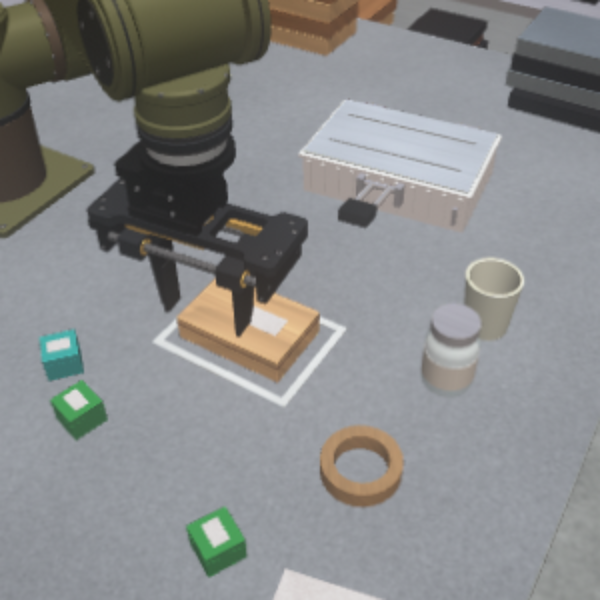

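```bash
python3 -c "
from meas import *
a=cv2.imread('pics/top0.png').astype(int);b=cv2.imread('pics/t26.png').astype(int)
d=abs(a-b).max(2)[140:260,125:235]; print('maxdiff lid+pedal',d.max(),(d>30).sum(), np.argwhere(d>30)[:10]+[140,125])
d=abs(a-b).max(2)[110:160,225:345]; print('bystanders',(d>30).sum())
a=cv2.imread('pics/scene0.png').astype(int);b=cv2.imread('pics/s26.png').astype(int)
d=abs(a-b).max(2)[110:170,248:355]; print('scene lid',(d>30).sum())
manip.job_done()"
```

```text
maxdiff lid+pedal 73 504 [[179 222]
 [179 223]
 [179 224]
 [179 225]
 [179 226]
 [179 227]
 [179 228]
 [179 229]
 [179 230]
 [179 231]]
bystanders 0
scene lid 76
the job is handed in; nothing more can be done
```

The job is handed in after about 65 s of the 210 s allowed. The slide box is parked, the three specimen items are in the case, and the lid is closed.

- **Slide box:** I pushed it out from under the pedal into the tape outline. It was later knocked out while I was placing the tin, so I pushed it back. The last check put its centre about 3 mm from the outline's centre and square within about half a degree.
- **Pedal and lid:** I pressed the pedal down until it hit its stop, with the force rising to about 39 N. At the end I gripped the tread and eased it up slowly until it stopped moving at 28 N of pull.
- **Specimens:** Only two brown boxes and one tin were present. All three were seen upright and side by side on the case floor before the lid closed.
- **Bystanders and decoys:** In the final top picture the jar, roll and cup had not moved from the start. I left the green and turquoise boxes alone.

**Check that was not clean:** Comparing the last pictures with the first, the case and pedal area still differed. In the top view the listed differences lie where the slide box used to be. In the scene view 76 pixels near the lid differed, and I did not trace the cause. By eye, the lid lies flat and the tread is back at its original pixel position.

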